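# Gauge the microscope filter carriers and put them away under the dust hood

## Task

Swing the clear dust hood of the gauge dock up to its open stop, then try every filter carrier on the bench in the gauge: those whose foot slides through between the jaws stay in the bay behind, pushed along until the whole foot is past the mouth, and those that are too wide go upright into the grey tray, standing flat on its floor. When all are sorted, lower the hood gently until it is fully shut, and leave the bottle, the beaker and the blue slide box where they are.

Things in the scene. Friction and masses are not known exactly. Their poses are not given: they have to be found in the camera images.
- mouth (a point): mouth of the gauge in the fixed aluminium dock: on the track floor, 10 mm above the bench, midway between the dark steel jaws where their 51 mm gap begins (jaws y 0 to 32 mm). y runs along the track into the bay, x across, z up. Before it a funnel, 70 mm wide at y = -18 mm, and an open apron of floor back to y = -115 mm. A carrier enters with its own y along the track
- bay_end (a point): middle of the bay's end wall at the track floor, 195 mm past the mouth, axes as there. Bay 57 mm between walls, room for three carriers in a row. Two lips cover the track's sides from mouth to end wall, undersides 22 mm and tops 27 mm above its floor, with a 28 mm wide slot between them for the carriers' necks: the bay can be entered only through the mouth
- hood (a joint): angle of the clear dust hood over the bay (rad): 0 shut on rubber stops, 1.65 open on its stop, growing as it swings up and away behind the bay; starts shut or ajar. Stiff hinge (about 0.3 N m friction), stays where it is left. Hood 120 mm deep, 204 wide, 70 high, over the bay from 4 to 208 mm past the mouth; shut, its top is 112 mm above the bench
- hood_knob (a point): centre of the hood's black knob, a cylinder 28 mm across and 36 mm long lying along the hinge's direction, on a short stalk 35 mm before the hood's front, 158 mm from the hinge; its flat ends can be pinched from above at every angle of the hood
- hood_hinge (a point): point on the hood's hinge axis, in the middle of its length, 42 mm above the bench, behind the bay (65 mm from the track's middle); it turns with the hood; its y lies along the axis, parallel to the track
- tray_in (a point): centre of the inner floor (5 mm above the bench) of the grey reject tray, fixed; inside 250 mm along its x and 95 mm along its y; rim 18 mm above the bench; room for three carriers side by side along x
- carrier_a: filter carrier (may be absent): aluminium foot 60 mm long (own y), 18 high; steel neck 16 across up to 38 mm; on it an upright black filter plate 40 wide (own x), 12 thick (own y), 38 to 92 mm high; 180 g. The foot is 48 or 54 mm wide (own x), else all are alike: the gauge tells which, not the name. Origin: centre of the underside, z up. Same after half a turn. Starts standing on the bench
- carrier_b: filter carrier (may be absent): aluminium foot 60 mm long (own y), 18 high; steel neck 16 across up to 38 mm; on it an upright black filter plate 40 wide (own x), 12 thick (own y), 38 to 92 mm high; 180 g. The foot is 48 or 54 mm wide (own x), else all are alike: the gauge tells which, not the name. Origin: centre of the underside, z up. Same after half a turn. Starts standing on the bench
- carrier_c: filter carrier (may be absent): aluminium foot 60 mm long (own y), 18 high; steel neck 16 across up to 38 mm; on it an upright black filter plate 40 wide (own x), 12 thick (own y), 38 to 92 mm high; 180 g. The foot is 48 or 54 mm wide (own x), else all are alike: the gauge tells which, not the name. Origin: centre of the underside, z up. Same after half a turn. Starts standing on the bench
- carrier_d: filter carrier (may be absent): aluminium foot 60 mm long (own y), 18 high; steel neck 16 across up to 38 mm; on it an upright black filter plate 40 wide (own x), 12 thick (own y), 38 to 92 mm high; 180 g. The foot is 48 or 54 mm wide (own x), else all are alike: the gauge tells which, not the name. Origin: centre of the underside, z up. Same after half a turn. Starts standing on the bench
- carrier_e: filter carrier (may be absent): aluminium foot 60 mm long (own y), 18 high; steel neck 16 across up to 38 mm; on it an upright black filter plate 40 wide (own x), 12 thick (own y), 38 to 92 mm high; 180 g. The foot is 48 or 54 mm wide (own x), else all are alike: the gauge tells which, not the name. Origin: centre of the underside, z up. Same after half a turn. Starts standing on the bench
- carrier_f: filter carrier (may be absent): aluminium foot 60 mm long (own y), 18 high; steel neck 16 across up to 38 mm; on it an upright black filter plate 40 wide (own x), 12 thick (own y), 38 to 92 mm high; 180 g. The foot is 48 or 54 mm wide (own x), else all are alike: the gauge tells which, not the name. Origin: centre of the underside, z up. Same after half a turn. Starts standing on the bench
- reagent: bystander: amber glass bottle, 56 mm across, 110 mm high; origin at the centre of its underside
- beaker: bystander: glass beaker, 70 mm across, 90 mm high; origin at the centre of its underside
- slide_box: bystander: blue box for slides, 100 x 80 x 35 mm; origin at the centre of its underside
There are look-alikes about, which are no part of the job. Leave any pink or purple look-alike of the carrier_a alone.

How it is judged:
By the outcome, as a careful person would: the job done as asked, in the order asked, and still so for the second after the job is handed in, with the robot touching nothing.
Of carrier_a, carrier_b, carrier_c, carrier_d, carrier_e, carrier_f only 3 to 5 are there at a start; the rules pass over those that are not, and their reading is None.
At some moment in a run one of carrier_a, carrier_b, carrier_c, carrier_d, carrier_e, carrier_f may be knocked a few centimetres aside while the robot is not near it.
Once in a run the grip may slacken for a moment while it holds something.
It also fails if it takes over 210 s, if anything falls off the work surface, if the arm or the gripper's body presses on something with over 40 N, if the wrist force passes 120 N, or if a joint passes its speed limit or range.

## Robot

A 6-joint arm with a two-finger parallel gripper is mounted at the origin on the work surface. World frame = base frame: x ahead of the robot, y to its left, z up, the work surface at z = 0. Lengths are in mm, angles in rad, forces in N, time in s.
With the tool pointing down it reaches from about 400 to 825 mm from the base axis. Payload 7 kg.
Tool frame: the origin (TCP) lies at the very end of the fingers, on their centre line; the grasp point (between the pads) lies 19 mm behind it; z points along the fingers, y is the line along which they close (so a half turn about z gives the same grasp; the last joint's range is limited). The gripper opens to 85 mm and grips with 20 to 120 N. Pads are 22 mm wide; open, the fingers measure 114 mm over their backs; the gripper's body (76 mm by 85 mm) begins 54 mm behind the grasp point. The pads swing forward as they close: fully open they stand 13 mm farther back than shut.
Start: joints at [-0.848, 0.359, 0.012, 0, -1.224, -0.288], TCP at [284.301, -612.183, 231.302] pointing down, gripper open.
Joint ranges: [-3.07, 3.07], [-1.43, 2.12], [-1.02, 1.25], [-3.03, 1.67], [-3.05, -0], [-3.03, 3.03]. Speed limits (rad/s): [2.39, 2.39, 3.01, 3.14, 3.14, 3.14].

## Interface

Orientations are given as a 3x3 rotation matrix whose columns are the frame's x, y, z axes.
In Python, from workcell import env, viewer gives the robot as it stands.
- The arm moves only by the shell command python3 -m handwheel 'ROWS' [FORCE]. ROWS is JSON, a list of rows, each a list of 3 entries, a list of its own where there are three numbers: the shift along the tool's x, y, z as a fraction of full scale, then the turn, a rotation vector about the tool's x, y, z as a fraction of full scale, then the opening, from -1 (shut) to 1 (fully open). A call has 1 to 8 rows; each row is the pose to reach, as a shift and turn from the pose commanded when the call began, along the tool's axes at that moment, turning the shorter way round; what a row does not reach only later rows make up. Full scale, the value 1, is 0.2 m for a shift and 180 degrees for a turn. A row lasts 1/12 s, in which the tool goes at most 41.7 mm and 7.16 degrees, less where a joint would pass 70% of its speed; a pose out of reach is approached as far as the arm can. A call with a number of a shift or a turn outside -1 to 1 is refused whole. A call with a gripper value outside its range is refused whole. The fingers move at their own pace and stop on an object; FORCE is the grip in N (left out, the last holds). Time passes only in rows, so rows that repeat a pose let the fingers close. It gives the time, the measured TCP pose, the force, the opening and the grip force at its end, in the units of the state.
- env.get_obs(): the state, without advancing time (a new reading comes with each control period).
- viewer.camera(name): name is "scene" or "side" or "wrist"; returns a dict with "pixels" (480x640x3 uint8, red, green, blue), "K" (3x3 intrinsics, pixels), "R" (3x3) and "t" (3): a world point X has camera coordinates R X + t; the wrist camera has in their place "hand_eye" (4x4, takes a point from camera to tool coordinates, whose origin is the TCP and whose axes are the flange's). Camera axes: x right, y down, z forward; pixel columns grow to the right and rows downward; lengths in mm; the calibration is good to about 2 mm. The wrist camera is an equidistant fisheye: a pixel r from the principal point sees the ray r / f radians off the axis. A picture is of the moment at which its call begins: read the wrist's pose just before it. There is no depth.
- env.close_job(): hands the job in; it is judged then, once.
The state is a dict: "time_s": time; "joints": joint angles; "joint_vel": joint speeds; "joint_torque": joint torques, N m; "tcp_pos": TCP position; "ee_rot": TCP orientation; "force": force on the tool from outside, world axes, zero at the start; "ft_torque": the same for the moment, N m; "opening": opening from 0.0 (shut) to 1.0 (fully open); "grasp_force": force on a finger pad.
Only numpy, scipy, OpenCV 4.12 (cv2) and the standard library are available. Lean on these libraries where they do the work, as an engineer would, in place of code of your own. Each camera call takes 0.05 s, during which the arm holds its last target. There are 200 camera calls.

## Working session

There is one attempt and no reset: what is moved stays moved. The work goes in short steps, Python scripts to look and compute and a shell command to move; the robot and the scene stay as the last step left them, time stands still between calls to the robot, and variables do not carry over. Pictures are saved under pics/ and viewed, at most 14 in all, crops included, and the job is handed in when it is done.

```bash
ls; mkdir -p pics; python3 - <<'E'
from workcell import env, viewer
import cv2,numpy as np,pickle
o=env.get_obs(); print(o)
d={}
for n in ["scene","side","wrist"]:
    c=viewer.camera(n); d[n]=c
    cv2.imwrite(f"pics/{n}0.png",c["pixels"][:,:,::-1])
    print(n,{k:np.round(v,4).tolist() for k,v in c.items() if k!="pixels"})
pickle.dump((o,d),open("v0.pkl","wb"))
E
```

```text
pics
{'time_s': 0.0, 'joints': array([-8.47927037e-01,  3.59368158e-01,  1.10759531e-02, -3.79726166e-04,
       -1.22410722e+00, -2.88093519e-01]), 'joint_vel': array([-0.00047432,  0.00116885, -0.00019289, -0.00124331,  0.00201668,
        0.00022015]), 'joint_torque': array([-3.39422091e-03, -5.83324814e+01,  2.93419594e+01,  6.93663016e+00,
       -6.05996451e-03,  4.86256215e-05]), 'tcp_pos': array([ 284.09315188, -611.77208167,  230.37790816]), 'ee_rot': array([[-9.07018926e-01, -4.21089111e-01, -7.92676762e-04],
       [-4.21089841e-01,  9.07017793e-01,  1.43841882e-03],
       [ 1.13269424e-04,  1.63846123e-03, -9.99998651e-01]]), 'force': array([-0.94563243,  0.03126711, -0.53249035]), 'ft_torque': array([ 0.01887732,  0.01552115, -0.00934218]), 'grasp_force': 0.0, 'opening': 0.9965185312996149}
scene {'K': [[512.7063, 0.0, 328.8759], [0.0, 512.7063, 242.2682], [0.0, 0.0, 1.0]], 'R': [[-0.3412, 0.9398, -0.0174], [0.7462, 0.2595, -0.6131], [-0.5717, -0.2222, -0.7898]], 't': [107.5999, -345.2377, 1353.9155]}
side {'K': [[486.6327, 0.0, 314.7488], [0.0, 486.6327, 231.9904], [0.0, 0.0, 1.0]], 'R': [[-0.696, -0.718, 0.0088], [-0.3538, 0.3323, -0.8743], [0.6248, -0.6116, -0.4853]], 't': [367.1285, 234.4699, 972.554]}
wrist {'K': [[371.6483, 0.0, 318.7809], [0.0, 371.6483, 236.7755], [0.0, 0.0, 1.0]], 'hand_eye': [[0.0009, -0.9631, -0.2692, 67.5424], [1.0, 0.0009, 0.0001, -0.063], [0.0002, -0.2692, 0.9631, -141.7158], [0.0, 0.0, 0.0, 1.0]]}
```

View pics/scene0.png

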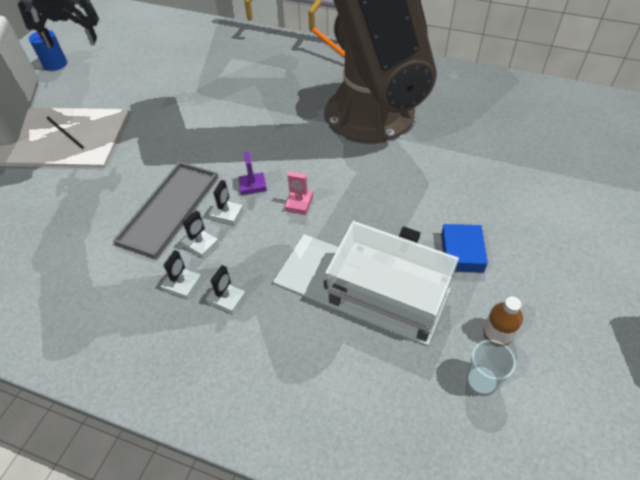

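View pics/side0.png

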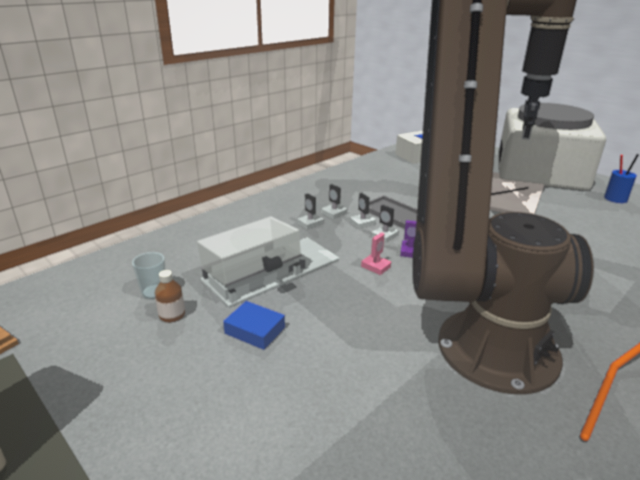

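Scene shows four carriers (feet ≈(228,212), (201,242), (180,283), (229,298)), pink and purple look-alikes at (298,195) and (252,180), the tray at (167,210), and the dock with its knob at (409,234). The side view shows the same four at (387,222), (365,212), (335,202) and (310,210). I'll zoom in.

```bash
python3 - <<'E'
import cv2,pickle
o,d=pickle.load(open("v0.pkl","rb"))
s=d["scene"]["pixels"][:,:,::-1]
cv2.imwrite("pics/sc1.png",cv2.resize(s[150:350,100:300],None,fx=3,fy=3,interpolation=cv2.INTER_CUBIC))
cv2.imwrite("pics/sc2.png",cv2.resize(s[210:360,265:465],None,fx=4,fy=4,interpolation=cv2.INTER_CUBIC))
s=d["side"]["pixels"][:,:,::-1]
cv2.imwrite("pics/sd1.png",cv2.resize(s[170:310,190:450],None,fx=3,fy=3,interpolation=cv2.INTER_CUBIC))
E
```

```text
(no output)
```

View pics/sc1.png

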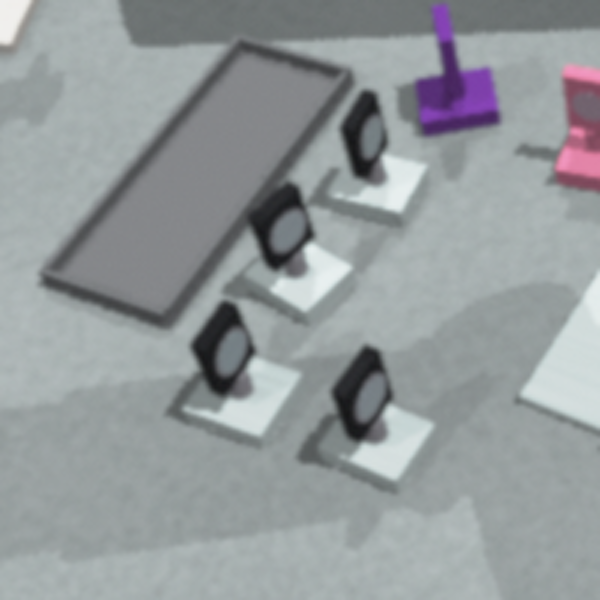

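View pics/sc2.png

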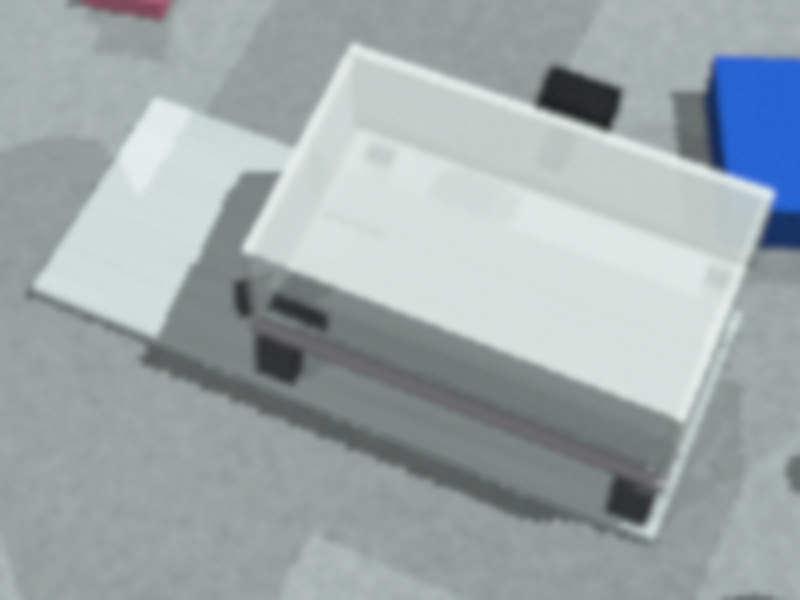

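View pics/sd1.png

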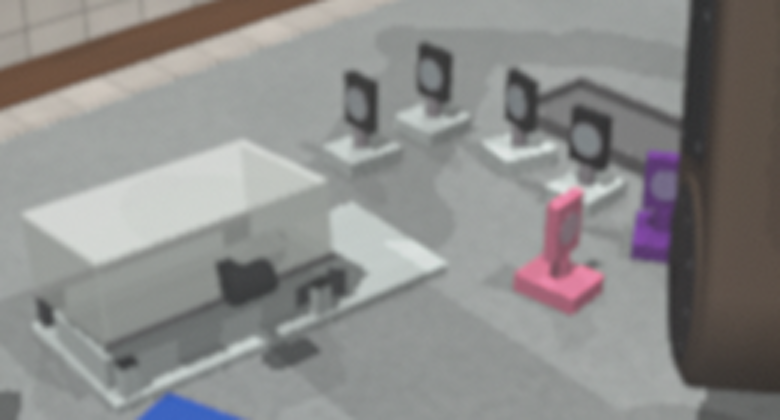

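Four carriers. Dock: apron corners at about (304,234) and (273,283), knob at about (410,234), hood shut or nearly so. Now I'll triangulate.

```bash
cat > h.py <<'E'
import numpy as np,pickle,cv2
from workcell import env, viewer
def ray(c,uv):
    K,R,t=[np.array(c[k]) for k in "KRt"]
    d=R.T@np.linalg.solve(K,[uv[0],uv[1],1]); return -R.T@t,d/np.linalg.norm(d)
def plane(c,uv,z):
    o,d=ray(c,uv); return (o+d*(z-o[2])/d[2])[:2]
def tri(*rays):
    A=sum(np.eye(3)-np.outer(d,d) for o,d in rays); b=sum((np.eye(3)-np.outer(d,d))@o for o,d in rays)
    p=np.linalg.solve(A,b); return p,[np.linalg.norm(np.cross(p-o,d)) for o,d in rays]
def wray(c,ob,uv):
    K=np.array(c["K"]);x=(uv[0]-K[0,2])/K[0,0];y=(uv[1]-K[1,2])/K[1,1];r=np.hypot(x,y)
    dc=np.array([np.sin(r)*x/r,np.sin(r)*y/r,np.cos(r)]) if r>0 else np.array([0,0,1.])
    H=np.array(c["hand_eye"]);Rw=np.array(ob["ee_rot"])
    return Rw@H[:3,3]+np.array(ob["tcp_pos"]),Rw@H[:3,:3]@dc
def wproj(c,ob,X):
    H=np.array(c["hand_eye"]);Rw=np.array(ob["ee_rot"]);K=np.array(c["K"])
    p=H[:3,:3].T@(Rw.T@(np.array(X)-ob["tcp_pos"])-H[:3,3])
    n=np.hypot(p[0],p[1]);r=np.arctan2(n,p[2]);return np.array([K[0,2]+K[0,0]*r*p[0]/n,K[1,2]+K[1,1]*r*p[1]/n])
def wplane(c,ob,uv,z):
    o,d=wray(c,ob,uv); return (o+d*(z-o[2])/d[2])[:2]
def go(target,Rt=None):
    "print the shift & rotvec fractions from commanded(~measured) pose"
    from scipy.spatial.transform import Rotation as Ro
    ob=env.get_obs();R=np.array(ob["ee_rot"])
    s=R.T@(np.array(target)-ob["tcp_pos"])/200
    tv=np.zeros(3) if Rt is None else Ro.from_matrix(R.T@np.array(Rt)).as_rotvec()/np.pi
    print("shift",s.round(3),"turn",tv.round(4),"deg",(np.linalg.norm(tv)*180).round(1))
def down(a):
    "tool down, tool y at world angle a (deg)"
    a=np.radians(a);y=np.array([np.cos(a),np.sin(a),0]);z=np.array([0,0,-1.]);return np.c_[np.cross(y,z),y,z]
def ik_yaw(): 
    ob=env.get_obs();return np.degrees(np.arctan2(ob["ee_rot"][1,1],ob["ee_rot"][0,1]))
E
python3 - <<'E'
from h import *
o,d=pickle.load(open("v0.pkl","rb"));S=d["scene"];D=d["side"]
a=lambda u,v:(100+u/3,150+v/3); b=lambda u,v:(265+u/4,210+v/4); e=lambda u,v:(190+u/3,170+v/3)
print("knob",tri(ray(S,b(580,97)),ray(D,e(247,280))))
for n,p,z in [("ap1",(157,97),10),("ap2",(33,291),10),("far",(655,538),10),("h1",(352,45),112),("h2",(775,190),112),("h3",(685,418),112),("h4",(245,248),112),("hin1",(250,325),42),("hin2",(660,485),42)]:
    print(n,plane(S,b(*p),z).round(1))
print("hood corner tri",tri(ray(S,b(352,45)),ray(D,e(325,180))),tri(ray(S,b(245,248)),ray(D,e(243,141))),tri(ray(S,b(775,190)),ray(D,e(97,264))))
for n,p,z in [("t1",(240,40),18),("t2",(352,75),18),("t3",(168,325),18),("t4",(45,277),18)]: print(n,plane(S,a(*p),z).round(1))
for n,p in [("c1",[(430,172),(402,213),(365,135)]),("c2",[(352,268),(306,310),(282,227)]),("c3",[(300,372),(262,432),(223,348)]),("c4",[(434,428),(394,482),(363,393)])]:
    print(n,[plane(S,a(*q),z).round(1) for q,z in zip(p,(18,18,65))])
for q,s in [((365,135),(590,138)),((282,227),(520,100)),((223,348),(434,72)),((363,393),(360,103))]: print(tri(ray(S,a(*q)),ray(D,e(*s))))
E
```

```text
knob (array([442.85682957, 213.37228469,  90.9947312 ]), [np.float64(0.19614047333776183), np.float64(0.19614047333776677)])
ap1 [450.3  -6.5]
ap2 [585.1 -19.2]
far [614.2 301. ]
h1 [464.5 105.1]
h2 [483.2 311. ]
h3 [611.2 298.8]
h4 [591.3  97.3]
hin1 [587.   96.7]
hin2 [605.3 296.8]
hood corner tri (array([473.2897106 , 107.7838427 , 122.92587743]), [np.float64(0.038319925333866696), np.float64(0.03831992533383097)]) (array([589.14640574,  96.10376612, 109.24525428]), [np.float64(0.5485325102403225), np.float64(0.5485325102402343)]) (array([491.70433886, 309.88743301, 123.55833786]), [np.float64(0.8979874942700151), np.float64(0.8979874942701296)])
t1 [ 352.2 -362.9]
t2 [ 358.2 -260.2]
t3 [ 614.4 -267. ]
t4 [ 606.8 -371.2]
c1 [array([ 429.5, -158.7]), array([ 471.8, -160.5]), array([ 448.6, -192.7])]
c2 [array([ 528.7, -171.1]), array([ 571.9, -183.9]), array([ 542.9, -206.7])]
c3 [array([ 618.9, -162.8]), array([ 668.6, -163.3]), array([ 643.9, -193. ])]
c4 [array([629. , -59.4]), array([673.6, -65.8]), array([645. , -92.8])]
(array([ 446.11605479, -195.04715414,   63.03262981]), [np.float64(1.0719717232137949), np.float64(1.0719717232137473)])
(array([ 541.81838031, -208.05170555,   64.09175062]), [np.float64(0.6884430521666828), np.float64(0.6884430521667729)])
(array([ 643.10636763, -194.01373188,   64.30316338]), [np.float64(0.5516095293179867), np.float64(0.5516095293179889)])
(array([644.16385447, -93.45885516,  63.20865723]), [np.float64(0.1845658553479191), np.float64(0.18456585534809317)])
```

```bash
python3 -c "
from h import *
go([410,-420,300],down(90))"
```

```text
shift [-0.975  0.606 -0.347] turn [ 4.000e-04 -1.000e-04  1.384e-01] deg 24.9
```

```bash
R='[[-0.975,0.606,-0.347],[0,0,0.138],1]'; python3 -m handwheel '[[[-0.975,0.606,-0.347],[0,0,0.138],1],[[-0.975,0.606,-0.347],[0,0,0.138],1],[[-0.975,0.606,-0.347],[0,0,0.138],1],[[-0.975,0.606,-0.347],[0,0,0.138],1],[[-0.975,0.606,-0.347],[0,0,0.138],1],[[-0.975,0.606,-0.347],[0,0,0.138],1],[[-0.975,0.606,-0.347],[0,0,0.138],1]]'; python3 -c "
from h import *
go([500,-160,300],down(90))"
```

```text
time_s: 0.73
tcp_pos: [413.3, -416.8, 303.4]
ee_rot: [[-1.0, -0.005, 0.004], [-0.005, 1.0, -0.002], [-0.004, -0.002, -1.0]]
force: [0.0, -1.0, 0.8]
opening: 1.001
grasp_force: 0.0
shift [-0.44   1.282  0.016] turn [-0.0005  0.0012  0.0017] deg 0.4
```

```bash
python3 -m handwheel '[[[-0.44,1,0],[0,0,0],1],[[-0.44,1,0],[0,0,0],1],[[-0.44,1,0],[0,0,0],1],[[-0.44,1,0],[0,0,0],1],[[-0.44,1,0],[0,0,0],1],[[-0.44,1,0],[0,0,0],1],[[-0.44,1,0],[0,0,0],1]]'; python3 - <<'E'
from h import *
o=env.get_obs();c=viewer.camera("wrist");pickle.dump((o,c),open("w1.pkl","wb"))
cv2.imwrite("pics/w1.png",c["pixels"][:,:,::-1]); print(o["tcp_pos"])
E
python3 -m handwheel '[[[0,1,0],[0,0,0],1],[[0,1,0],[0,0,0],1],[[0,1,0],[0,0,0],1],[[0,1,0],[0,0,0],1],[[0,1,0],[0,0,0],1],[[0,1,0],[0,0,0],1],[[0,1,0],[0,0,0],1]]'; python3 - <<'E'
from h import *
o=env.get_obs();c=viewer.camera("wrist");pickle.dump((o,c),open("w2.pkl","wb"))
cv2.imwrite("pics/w2.png",c["pixels"][:,:,::-1]); print(o["tcp_pos"])
E
```

```text
time_s: 1.32
tcp_pos: [498.8, -217.5, 300.5]
ee_rot: [[-1.0, -0.005, -0.0], [-0.005, 1.0, 0.0], [0.0, 0.0, -1.0]]
force: [0.3, -1.2, -0.3]
opening: 0.999
grasp_force: 0.0
[ 498.81890968 -217.48226881  300.46661525]
time_s: 1.95
tcp_pos: [497.5, -19.6, 300.6]
ee_rot: [[-1.0, -0.003, -0.0], [-0.003, 1.0, -0.0], [0.0, -0.0, -1.0]]
force: [0.7, -0.2, -0.2]
opening: 0.998
grasp_force: 0.0
[497.47470478 -19.55132024 300.62690754]
```

View pics/w1.png

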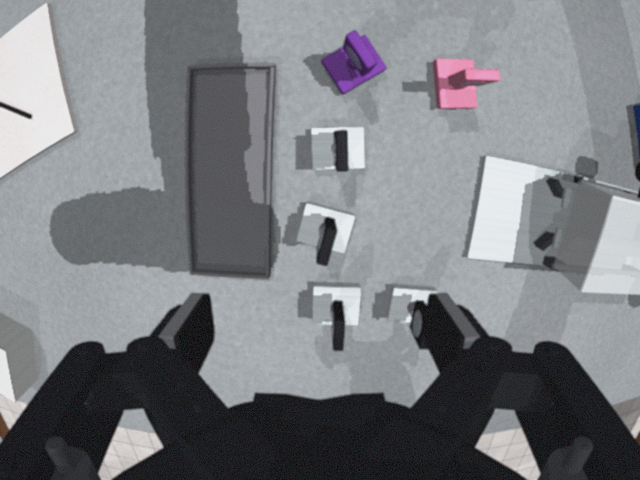

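View pics/w2.png

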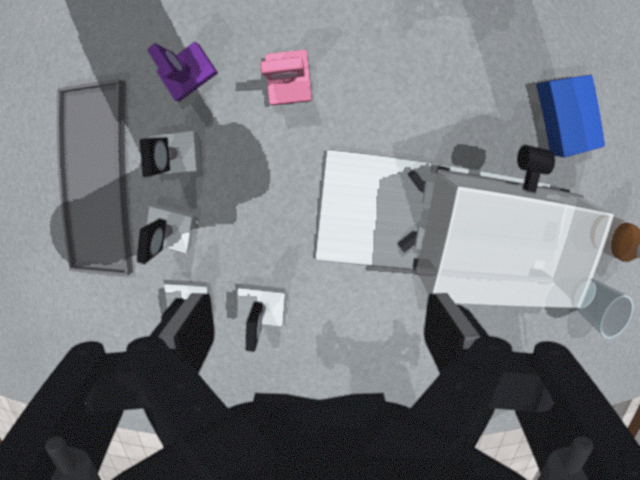

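w1: carriers at roughly (338,150), (326,232), (337,310), (415,310), with the tray at (232,170). w2: knob at (536,159), apron corners (329,150) and (316,259), dark funnel wings at (416,180) and (407,241), and the hood slightly ajar.

```bash
python3 - <<'E'
from h import *
o,d=pickle.load(open("v0.pkl","rb"));S=d["scene"];D=d["side"]
o1,c1=pickle.load(open("w1.pkl","rb"));o2,c2=pickle.load(open("w2.pkl","rb"))
b=lambda u,v:(265+u/4,210+v/4); e=lambda u,v:(190+u/3,170+v/3)
r=[ray(S,b(580,97)),ray(D,e(247,280)),wray(c2,o2,(536,159)),wray(c1,o1,(586,167))]
print("knob",tri(*r),tri(*r[:3]),tri(r[0],r[2]))
for p in [(329,150),(316,259)]: print("apron",wplane(c2,o2,p,10))
for p in [(487,156),(469,258)]: print("apron1",wplane(c1,o1,p,10))
for p in [(613,213),(590,305),(434,292),(459,187)]: print("hood",wplane(c2,o2,p,118))
im=c2["pixels"][:,:,::-1][120:320,300:640]
cv2.imwrite("pics/w2c.png",cv2.resize(im,None,fx=2.3,fy=2.3,interpolation=cv2.INTER_CUBIC))
E
```

```text
knob (array([444.78975275, 194.11001774,  62.78907773]), [np.float64(26.10289945839619), np.float64(21.57450509636229), np.float64(29.23963260901002), np.float64(62.58105670145831)]) (array([442.33998462, 212.63620327,  90.0424088 ]), [np.float64(0.5720229997539416), np.float64(1.272279256288699), np.float64(1.492726866836271)]) (array([441.31762435, 212.58274505,  88.57790433]), [np.float64(0.5920329487575579), np.float64(0.5920329487576184)])
apron [446.71516657  -7.84215824]
apron [579.13332972 -22.50189259]
apron1 [447.00246275  -9.23295981]
apron1 [579.59722737 -21.24014518]
hood [491.10350148 314.46177822]
hood [604.41839593 307.5655581 ]
hood [576.61109424  94.58589781]
hood [472.38534974 109.7104983 ]
```

View pics/w2c.png

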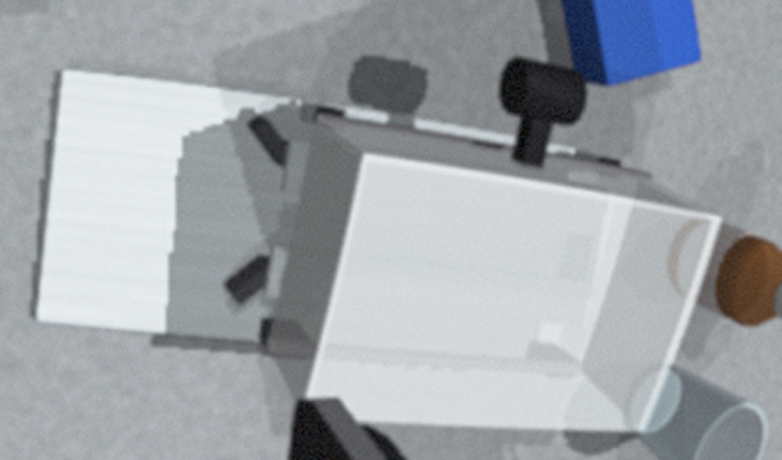

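```bash
python3 -c "
from h import *
go([442,213,150],down(84.6))"
```

```text
shift [0.275 1.168 0.753] turn [-0.0001 -0.0001  0.0306] deg 5.5
```

```bash
python3 -m handwheel '[[[0.275,1,0.2],[0,0,0.031],1],[[0.275,1,0.2],[0,0,0.031],1],[[0.275,1,0.2],[0,0,0.031],1],[[0.275,1,0.2],[0,0,0.031],1],[[0.275,1,0.2],[0,0,0.031],1],[[0.275,1,0.2],[0,0,0.031],1],[[0.275,1,0.2],[0,0,0.031],1]]'; python3 - <<'E'
from h import *
o=env.get_obs();c=viewer.camera("wrist");pickle.dump((o,c),open("w3.pkl","wb"))
im=c["pixels"].astype(int)
dark=((im.max(2)<60)&(np.arange(480)[:,None]<280)).astype(np.uint8)
n,l,s,ce=cv2.connectedComponentsWithStats(dark)
for i in range(1,n):
    if s[i,4]>80: print(s[i],ce[i])
print("pred knob",wproj(c,o,[442,213,90]))
cv2.imwrite("pics/w3.png",c["pixels"][:,:,::-1])
E
```

```text
time_s: 2.58
tcp_pos: [442.2, 180.2, 260.0]
ee_rot: [[-0.996, 0.095, -0.001], [0.095, 0.996, -0.001], [0.001, -0.001, -1.0]]
force: [0.2, -0.4, -0.1]
opening: 0.997
grasp_force: 0.0
[ 335  197   42   54 1545] [355.32427184 217.02200647]
[  0 227  35  40 546] [ 13.6959707  247.07875458]
[257 227  14  10 109] [263.20183486 231.00917431]
pred knob [356.74624712 211.33712001]
```

```bash
python3 -c "
from h import *
go([442,213,69])"
python3 -m handwheel '[[[0.016,0.163,0],[0,0,0],1],[[0.016,0.163,0.3],[0,0,0],1],[[0.016,0.163,0.5],[0,0,0],1],[[0.016,0.163,0.7],[0,0,0],1],[[0.016,0.163,0.85],[0,0,0],1],[[0.016,0.163,0.955],[0,0,0],1],[[0.016,0.163,0.955],[0,0,0],1]]'
python3 -m handwheel '[[[0,0,0],[0,0,0],-1],[[0,0,0],[0,0,0],-1],[[0,0,0],[0,0,0],-1],[[0,0,0],[0,0,0],-1],[[0,0,0],[0,0,0],-1],[[0,0,0],[0,0,0],-1],[[0,0,0],[0,0,0],-1],[[0,0,0],[0,0,0],-1]]' 30
```

```text
shift [0.019 0.169 0.957] turn [0. 0. 0.] deg 0.0
time_s: 3.22
tcp_pos: [440.6, 208.0, 65.1]
ee_rot: [[-0.995, 0.1, -0.007], [0.1, 0.995, -0.006], [0.006, -0.007, -1.0]]
force: [0.1, -0.4, -0.4]
opening: 0.999
grasp_force: 0.0
time_s: 3.88
tcp_pos: [442.6, 211.6, 71.0]
ee_rot: [[-0.995, 0.096, 0.001], [0.096, 0.995, -0.001], [-0.001, -0.0, -1.0]]
force: [2.7, -8.3, 0.5]
opening: 0.412
grasp_force: 38.5
```

```bash
python3 -m handwheel '[[[-0.041,0,-0.103],[0,0,0],-1],[[-0.101,0,-0.206],[0,0,0],-1],[[-0.175,0,-0.298],[0,0,0],-1],[[-0.262,0,-0.379],[0,0,0],-1],[[-0.36,0,-0.445],[0,0,0],-1],[[-0.466,0,-0.496],[0,0,0],-1],[[-0.58,0,-0.531],[0,0,0],-1],[[-0.697,0,-0.548],[0,0,0],-1]]' 40
python3 -m handwheel '[[[-0.06,0,0],[0,0,0],-1],[[-0.118,0,0],[0,0,0],-1],[[-0.16,0,0.005],[0,0,0],-1],[[-0.197,0,0.011],[0,0,0],-1]]'
python3 -m handwheel '[[[-0.035,0,0.008],[0,0,0],-1],[[-0.07,0,0.016],[0,0,0],-1],[[-0.085,0,0.02],[0,0,0],-1],[[-0.085,0,0.02],[0,0,0],-1]]'
```

```text
time_s: 4.55
tcp_pos: [580.3, 197.9, 181.0]
ee_rot: [[-0.995, 0.096, -0.002], [0.096, 0.995, -0.001], [0.002, -0.001, -1.0]]
force: [-3.7, -1.4, -3.5]
opening: 0.413
grasp_force: 41.5
time_s: 4.88
tcp_pos: [620.1, 194.0, 178.7]
ee_rot: [[-0.995, 0.096, -0.001], [0.096, 0.995, -0.001], [0.0, -0.001, -1.0]]
force: [-2.7, -3.9, 4.2]
opening: 0.413
grasp_force: 43.9
time_s: 5.22
tcp_pos: [637.4, 192.3, 174.5]
ee_rot: [[-0.995, 0.096, 0.0], [0.096, 0.995, -0.001], [-0.0, -0.001, -1.0]]
force: [1.1, -6.4, 0.7]
opening: 0.415
grasp_force: 44.6
```

```bash
python3 -m handwheel '[[[-0.02,0,0.006],[0,0,0],-1],[[-0.04,0,0.013],[0,0,0],-1],[[-0.04,0,0.013],[0,0,0],-1]]'
```

```text
time_s: 5.47
tcp_pos: [644.7, 191.6, 172.1]
ee_rot: [[-0.995, 0.096, -0.001], [0.096, 0.995, -0.002], [0.001, -0.002, -1.0]]
force: [-2.8, -5.3, 3.6]
opening: 0.416
grasp_force: 45.2
```

```bash
python3 -c "
import numpy as np;from scipy.optimize import least_squares as L
p=np.array([(442.6,211.6,71),(580.3,197.9,181),(620.1,194,178.7),(637.4,192.3,174.5),(644.7,191.6,172.1)])
d=np.array([.995,-.096,0]);u=(p-p[0])@d;z=p[:,2]
f=lambda q:np.hypot(u-q[0],z-q[1])-q[2]
s=L(f,[150,23,158]).x;print(s,f(s));s2=L(lambda q:np.hypot(u-q[0],z-q[1])-158,[150,23]).x
for s in(s,s2):print(np.arctan2(z-s[1],-(u-s[0])), 'theta',np.arctan2(z-s[1],-(u-s[0]))-.197)
"
python3 -m handwheel '[[[-0.02,0,0.006],[0,0,0],-1],[[-0.03,0,0.01],[0,0,0],-1],[[-0.03,0,0.01],[0,0,0],-1]]'
```

```text
[149.74124391  24.62799323 156.75878053] [-0.00163351  0.02928125 -0.06192105 -0.00458609  0.0388594 ]
[0.30031454 1.49792948 1.75408914 1.8682166  1.91742203] theta [0.10331454 1.30092948 1.55708914 1.6712166  1.72042203]
[0.307529   1.49383698 1.7477536  1.86100761 1.90986523] theta [0.110529   1.29683698 1.5507536  1.66400761 1.71286523]
time_s: 5.72
tcp_pos: [644.9, 191.5, 171.9]
ee_rot: [[-0.995, 0.096, -0.009], [0.096, 0.995, -0.002], [0.009, -0.003, -1.0]]
force: [-33.8, -0.7, 27.9]
opening: 0.414
grasp_force: 47.7
```

```bash
python3 -m handwheel '[[[0.03,0,-0.01],[0,0,0],-1],[[0.03,0,-0.01],[0,0,0],-1],[[0.03,0,-0.01],[0,0,0],1],[[0.03,0,-0.01],[0,0,0],1],[[0.03,0,-0.01],[0,0,0],1],[[0.03,0,-0.01],[0,0,0],1],[[0.03,0,-0.01],[0,0,0],1]]'
python3 -m handwheel '[[[0.05,0,-0.2],[0,0,0],1],[[0.05,0,-0.35],[0,0,0],1],[[0.05,0,-0.5],[0,0,0],1],[[0.3,-0.2,-0.5],[0,0,0],1],[[0.5,-0.35,-0.5],[0,0,0],1],[[0.7,-0.48,-0.4],[0,0,0],1],[[0.7,-0.48,-0.3],[0,0,0],1],[[0.7,-0.48,-0.3],[0,0,0],1]]'
python3 - <<'E'
from h import *
o=env.get_obs();c=viewer.camera("wrist");pickle.dump((o,c),open("w4.pkl","wb"))
cv2.imwrite("pics/w4.png",c["pixels"][:,:,::-1])
E
```

```text
time_s: 6.3
tcp_pos: [645.4, 193.4, 170.7]
ee_rot: [[-0.995, 0.096, 0.0], [0.096, 0.995, 0.0], [-0.0, 0.0, -1.0]]
force: [0.5, -0.3, -0.9]
opening: 0.998
grasp_force: 0.0
time_s: 6.97
tcp_pos: [489.7, 107.5, 226.9]
ee_rot: [[-0.995, 0.098, -0.006], [0.098, 0.995, -0.001], [0.006, -0.002, -1.0]]
force: [-0.4, 0.5, -0.4]
opening: 1.003
grasp_force: 0.0
```

View pics/w4.png

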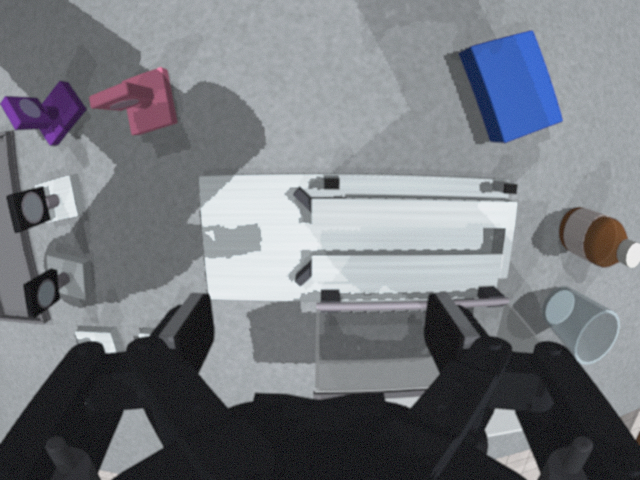

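Hood open. w4 shows the two white lips, with the slot between about rows 226 and 254 and columns 312–505, and funnel wings at (302,200) and (303,271). I'll get the edges numerically.

```bash
python3 - <<'E'
from h import *
o,c=pickle.load(open("w4.pkl","rb"));g=c["pixels"].astype(int).sum(2)/3
for u in (340,400,450):
    p=g[170:310,u-2:u+3].mean(1);dp=np.diff(p)
    pk=[(170+i+.5,round(dp[i],0)) for i in range(1,138) if abs(dp[i])>14 and abs(dp[i])>=max(abs(dp[i-1]),abs(dp[i+1]))]
    print(u,pk)
    for v,s in pk: print("   ",v,s,"z37",wplane(c,o,(u,v),37).round(1),"z10",wplane(c,o,(u,v),10).round(1))
for v in (212,268,240):
    p=g[v-2:v+3,190:540].mean(0);dp=np.diff(p)
    pk=[(190+i+.5,round(dp[i],0)) for i in range(1,348) if abs(dp[i])>14 and abs(dp[i])>=max(abs(dp[i-1]),abs(dp[i+1]))]
    for u,s in pk: print("row",v,u,s,"z37",wplane(c,o,(u,v),37).round(1),"z10",wplane(c,o,(u,v),10).round(1))
E
```

```text
340 [(173.5, np.float64(23.0)), (189.5, np.float64(14.0)), (195.5, np.float64(-42.0)), (198.5, np.float64(56.0)), (249.5, np.float64(-33.0)), (255.5, np.float64(41.0)), (289.5, np.float64(-16.0)), (292.5, np.float64(-35.0)), (303.5, np.float64(23.0))]
    173.5 23.0 z37 [457.  129.6] z10 [459.8 130.8]
    189.5 14.0 z37 [471.5 128.4] z10 [475.4 129.5]
    195.5 -42.0 z37 [476.9 127.9] z10 [481.3 129. ]
    198.5 56.0 z37 [479.7 127.6] z10 [484.3 128.7]
    249.5 -33.0 z37 [527.8 123.6] z10 [536.3 124.4]
    255.5 41.0 z37 [533.7 123.2] z10 [542.6 123.9]
    289.5 -16.0 z37 [568.4 120.4] z10 [580.2 120.9]
    292.5 -35.0 z37 [571.6 120.2] z10 [583.6 120.7]
    303.5 23.0 z37 [583.5 119.3] z10 [596.5 119.7]
400 [(175.5, np.float64(31.0)), (194.5, np.float64(-40.0)), (198.5, np.float64(37.0)), (249.5, np.float64(-36.0)), (254.5, np.float64(32.0)), (291.5, np.float64(-32.0)), (297.5, np.float64(19.0)), (300.5, np.float64(-24.0)), (303.5, np.float64(22.0)), (307.5, np.float64(-18.0))]
    175.5 31.0 z37 [463.3 184. ] z10 [466.5 189.7]
    194.5 -40.0 z37 [480.8 183. ] z10 [485.4 188.6]
  
[... 1243 characters left out ...]
7 [534.5  -8.8] z10 [543.6 -18.8]
row 268 293.5 -18.0 z37 [541.9  78.1] z10 [551.6  75.2]
row 268 301.5 -22.0 z37 [542.6  85.7] z10 [552.3  83.4]
row 268 311.5 66.0 z37 [543.5  95.2] z10 [553.3  93.6]
row 268 508.5 -29.0 z37 [566.2 298.9] z10 [577.8 313.9]
row 240 202.5 26.0 z37 [506.   -6.4] z10 [512.8 -16.3]
row 240 211.5 18.0 z37 [506.9   2.7] z10 [513.7  -6.4]
row 240 214.5 -17.0 z37 [507.2   5.7] z10 [514.   -3.1]
row 240 261.5 24.0 z37 [511.5  51.4] z10 [518.7  46.2]
row 240 482.5 -43.0 z37 [532.5 266.5] z10 [541.4 278.9]
row 240 503.5 48.0 z37 [534.9 290.9] z10 [544.  305.2]
row 240 512.5 -26.0 z37 [536.  301.7] z10 [545.2 317. ]
row 240 531.5 -26.0 z37 [538.4 325.8] z10 [547.7 342.9]
```

```bash
cat >> h.py <<'E'
from scipy.optimize import minimize
d_=np.array([.0941,.9956,0]);p_=np.array([.9956,-.0941,0])
M=np.array([517.0,97.9,10])
def tr(s,x=0,z=0): return M+s*d_+x*p_+np.array([0,0,z])
def cproj(c,X):
    q=np.array(c["K"])@(np.array(c["R"])@X+c["t"]);return q[:2]/q[2]
def fit(views,x0,z0=0,rad=45):
    "views: list of (cam,obs or None); x0=(x,y,yawdeg of own y)"
    ms=[]
    pr=lambda c,o,X: wproj(c,o,X) if o is not None else cproj(c,X)
    def poly(c,o,q):
        a=np.radians(q[2]);y=np.array([np.cos(a),np.sin(a),0]);x=np.array([y[1],-y[0],0])
        P=[pr(c,o,np.array([q[0],q[1],z])+20*i*x+6*j*y) for z in(38+z0,92+z0) for i in(-1,1) for j in(-1,1)]
        return cv2.convexHull((np.array(P,np.float32)*8))
    for c,o in views:
        im=c["pixels"];dk=(im.max(2)<75).astype(np.uint8)
        if o is not None: dk[285:,:215]=0;dk[285:,425:]=0;dk[385:]=0
        h0=np.zeros(dk.shape,np.uint8);cv2.fillConvexPoly(h0,(poly(c,o,x0)/8).astype(np.int32),1)
        near=cv2.dilate(h0,np.ones((15,15),np.uint8))
        n,l,s,ce=cv2.connectedComponentsWithStats(dk)
        best=max(range(1,n),key=lambda i:(near[l==i]).sum() if s[i,4]<9000 else 0)
        pts=np.argwhere(l==best)[:,::-1]
        m=np.zeros((480*2,640*2),np.uint8);cv2.fillConvexPoly(m,cv2.convexHull(pts.astype(np.int32)*2+1),1);ms.append(m)
    def cost(q):
        t=0
        for (c,o),m in zip(views,ms):
            h=np.zeros(m.shape,np.uint8);cv2.fillConvexPoly(h,((poly(c,o,q)+4)*2).astype(np.int32),1,shift=3)
            t+=1-(h&m).sum()/max(1,(h|m).sum())
        return t/len(ms)
    r=min((minimize(cost,[x0[0],x0[1],a],method="Nelder-Mead",options=dict(initial_simplex=[[x0[0],x0[1],a],[x0[0]+6,x0[1],a],[x0[0],x0[1]+6,a],[x0[0],x0[1],a+8]],xatol=.05,fatol=1e-4)) for a in (x0[2]-12,x0[2],x0[2]+12)),key=lambda r:r.fun)
    return r.x.round(1),round(r.fun,3)
E
python3 - <<'E'
from h import *
o,d=pickle.load(open("v0.pkl","rb"));S=d["scene"];D=d["side"]
w1=pickle.load(open("w1.pkl","rb"))[::-1];w2=pickle.load(open("w2.pkl","rb"))[::-1]
for n,x0 in [("c1",(447,-194,90)),("c2",(542,-207,75)),("c3",(643,-194,88)),("c4",(644,-93.5,85))]:
    print(n,fit([(S,None),(D,None)],x0),fit([w1],x0),fit([w2],x0),fit([w1,(S,None),(D,None)],x0))
go([640,-95,190],down(85))
E
```

```text
c1 (array([ 446.1, -197. ,  107.5]), np.float64(0.283)) (array([ 446.2, -196.5,   96.3]), np.float64(0.252)) (array([ 445.8, -194.6,   88.6]), np.float64(0.104)) (array([ 446. , -196.2,  100. ]), np.float64(0.292))
c2 (array([ 540.6, -210.8,   60.4]), np.float64(0.276)) (array([ 539.5, -209.7,   81.8]), np.float64(0.207)) (array([ 539.1, -208.7,   68.2]), np.float64(0.107)) (array([ 540.3, -209.9,   81.4]), np.float64(0.279))
c3 (array([ 642.6, -194.2,   63.8]), np.float64(0.3)) (array([ 638.1, -195.4,   94. ]), np.float64(0.183)) (array([ 643., -194.,   76.]), np.float64(1.0)) (array([ 643.4, -194.6,   93. ]), np.float64(0.291))
c4 (array([644.3, -93.7,  61.6]), np.float64(0.341)) (array([639.8, -99.1, 100.3]), np.float64(0.389)) (array([642.5, -94.4,  78.4]), np.float64(0.185)) (array([644.5, -95.7,  97.3]), np.float64(0.396))
shift [-0.837 -0.941  0.189] turn [-0.0004 -0.0013 -0.0031] deg 0.6
```

```bash
python3 -m handwheel '[[[-0.1,-0.3,0],[0,0,0],1],[[-0.25,-0.5,0],[0,0,0],1],[[-0.4,-0.7,0],[0,0,0],1],[[-0.6,-0.85,0.05],[0,0,0],1],[[-0.75,-0.94,0.1],[0,0,0],1],[[-0.83,-0.94,0.19],[0,0,0],1],[[-0.83,-0.94,0.19],[0,0,0],1],[[-0.83,-0.94,0.19],[0,0,0],1]]'
python3 - <<'E'
from h import *
o=env.get_obs();c=viewer.camera("wrist");pickle.dump((o,c),open("w5.pkl","wb"))
cv2.imwrite("pics/w5.png",c["pixels"][:,:,::-1])
print(fit([(c,o)],(644,-94.5,85)))
E
```

```text
time_s: 7.68
tcp_pos: [645.5, -94.4, 188.6]
ee_rot: [[-0.995, 0.099, -0.004], [0.099, 0.995, -0.001], [0.004, -0.001, -1.0]]
force: [-0.5, 0.1, -0.2]
opening: 1.0
grasp_force: 0.0
(array([642.7, -94.9,  84. ]), np.float64(0.152))
```

View pics/w5.png

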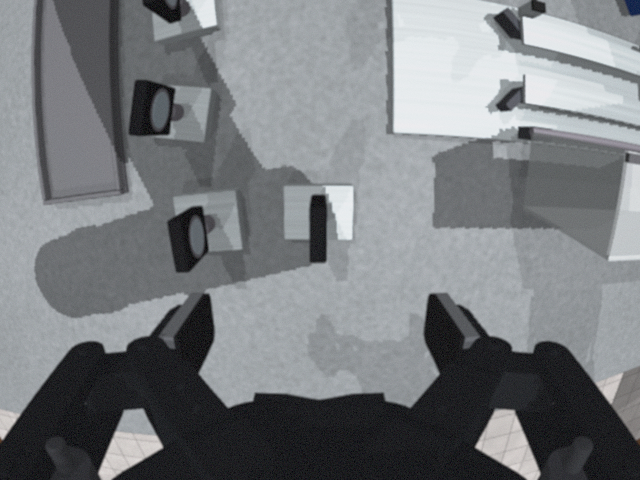

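w5: the c4 plate is centred at (317,228), with its foot at (284–354, 185–240), nearly aligned with the tool. Grasp it.

```bash
python3 -c "
from h import *
go([643,-94.7,50])"
python3 -m handwheel '[[[0.01,0,0.2],[0,0,0],1],[[0.01,0,0.35],[0,0,0],1],[[0.01,0,0.5],[0,0,0],1],[[0.01,0,0.62],[0,0,0],1],[[0.01,0,0.69],[0,0,0],1],[[0.01,0,0.69],[0,0,0],1],[[0.01,0,0.69],[0,0,0],1]]'
python3 -m handwheel '[[[0,0,0],[0,0,0],-1],[[0,0,0],[0,0,0],-1],[[0,0,0],[0,0,0],-1],[[0,0,0],[0,0,0],-1],[[0,0,0],[0,0,0],-1],[[0,0,0],[0,0,0],-1],[[0,0,0],[0,0,0],-1],[[0,0,0],[0,0,0],-1]]' 50
```

```text
shift [ 0.005 -0.007  0.7  ] turn [0. 0. 0.] deg 0.0
time_s: 8.32
tcp_pos: [642.0, -91.3, 54.8]
ee_rot: [[-0.995, 0.095, -0.0], [0.095, 0.995, -0.0], [0.0, -0.0, -1.0]]
force: [-0.1, -0.5, 0.6]
opening: 1.001
grasp_force: 0.0
time_s: 8.98
tcp_pos: [641.6, -91.9, 54.4]
ee_rot: [[-0.995, 0.096, -0.0], [0.096, 0.995, 0.0], [0.0, 0.0, -1.0]]
force: [-0.4, -0.2, -0.3]
opening: 0.135
grasp_force: 52.4
```

```bash
python3 -m handwheel '[[[0,0,-0.1],[0,0,0],-1],[[0,0,-0.2],[0,0,0],-1],[[0,0,-0.2],[0,0,0],-1]]'
python3 -c "
from h import *
t=tr(-75,-1.4,58);t[2]=90;go(t,down(84.6))"
```

```text
time_s: 9.23
tcp_pos: [643.9, -91.9, 98.2]
ee_rot: [[-0.995, 0.095, 0.005], [0.095, 0.995, -0.0], [-0.005, 0.0, -1.0]]
force: [1.0, -0.7, -1.3]
opening: 0.136
grasp_force: 52.2
shift [0.729 0.509 0.037] turn [ 0.0001  0.0016 -0.0004] deg 0.3
```

```bash
python3 -m handwheel '[[[0.2,0.13,0],[0,0,0],-1],[[0.4,0.27,0],[0,0,0],-1],[[0.55,0.38,0],[0,0,0],-1],[[0.67,0.46,0],[0,0,0],-1],[[0.72,0.51,0],[0,0,0],-1],[[0.72,0.51,0.05],[0,0,0],-1],[[0.72,0.51,0.05],[0,0,0],-1],[[0.72,0.51,0.05],[0,0,0],-1]]'
python3 - <<'E'
from h import *
o=env.get_obs();c=viewer.camera("wrist");pickle.dump((o,c),open("w6.pkl","wb"))
cv2.imwrite("pics/w6.png",c["pixels"][:,:,::-1])
t=np.array(o["tcp_pos"])-M;print("s",t@d_,"x",t@p_,"z",t[2]); go(tr(-75,-1.4,55.4),down(84.6))
E
```

```text
time_s: 9.9
tcp_pos: [508.1, 23.4, 84.0]
ee_rot: [[-0.995, 0.096, -0.001], [0.096, 0.995, -0.0], [0.001, -0.001, -1.0]]
force: [0.1, -0.1, -2.1]
opening: 0.129
grasp_force: 52.0
s -75.04672351800336 x -1.8255736312906192 z 74.01686338435461
shift [0.    0.001 0.094] turn [-0.0001 -0.0002 -0.0007] deg 0.1
```

View pics/w6.png

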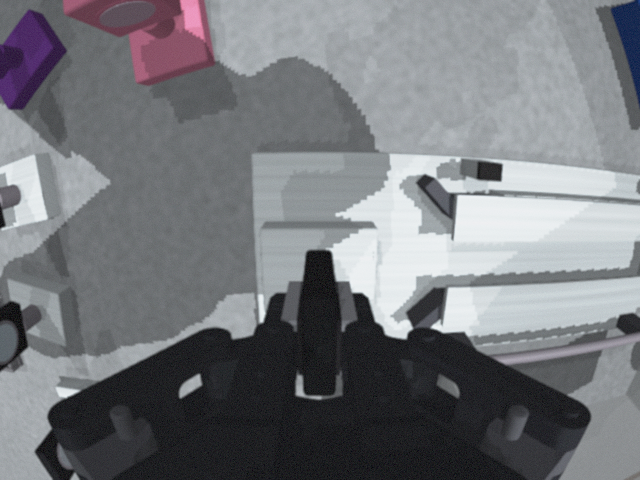

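```bash
python3 -m handwheel '[[[0,0,0.05],[0,0,0],-1],[[0,0,0.086],[0,0,0],-1],[[0,0.08,0.086],[0,0,0],-1],[[0,0.16,0.086],[0,0,0],-1],[[0,0.16,0.086],[0,0,0],-1]]'
python3 -m handwheel '[[[0,0.04,0],[0,0,0],-1],[[0,0.07,0],[0,0,0],-1],[[0,0.07,0],[0,0,0],-1]]'
```

```text
time_s: 10.37
tcp_pos: [512.0, 56.4, 66.3]
ee_rot: [[-0.995, 0.096, -0.0], [0.096, 0.995, -0.0], [0.0, -0.0, -1.0]]
force: [0.8, 0.2, -1.5]
opening: 0.134
grasp_force: 53.0
time_s: 10.62
tcp_pos: [512.9, 69.8, 67.0]
ee_rot: [[-0.995, 0.096, -0.0], [0.096, 0.995, -0.0], [0.0, -0.0, -1.0]]
force: [0.4, -0.1, -2.0]
opening: 0.128
grasp_force: 53.0
```

```bash
python3 -m handwheel '[[[0,0.03,0],[0,0,0],-1],[[0,0.06,0],[0,0,0],-1],[[0,0.06,0],[0,0,0],-1]]'
```

```text
time_s: 10.87
tcp_pos: [514.2, 82.0, 67.4]
ee_rot: [[-0.995, 0.096, 0.001], [0.096, 0.995, 0.0], [-0.0, 0.0, -1.0]]
force: [-1.2, 0.6, -2.7]
opening: 0.134
grasp_force: 53.0
```

```bash
python3 -m handwheel '[[[0,0.03,0.01],[0,0,0],-1],[[0,0.1,0.012],[0,0,0],-1],[[0,0.16,0.012],[0,0,0],-1],[[0,0.22,0.012],[0,0,0],-1],[[0,0.22,0.012],[0,0,0],-1]]'
```

```text
time_s: 11.28
tcp_pos: [518.7, 127.7, 65.0]
ee_rot: [[-0.996, 0.094, 0.001], [0.094, 0.996, 0.001], [-0.001, 0.001, -1.0]]
force: [-0.8, 0.8, -1.8]
opening: 0.136
grasp_force: 53.0
```

```bash
python3 -m handwheel '[[[0,0.1,0],[0,0,0],-1],[[0,0.22,0],[0,0,0],-1],[[0,0.35,0],[0,0,0],-1],[[0,0.48,0],[0,0,0],-1],[[0,0.58,0],[0,0,0],-1],[[0,0.645,0],[0,0,0],-1],[[0,0.645,0],[0,0,0],-1]]'
```

```text
time_s: 11.87
tcp_pos: [530.8, 256.1, 64.8]
ee_rot: [[-0.996, 0.094, 0.001], [0.094, 0.996, 0.0], [-0.001, 0.0, -1.0]]
force: [0.5, 0.6, -0.8]
opening: 0.137
grasp_force: 53.0
```

```bash
python3 -m handwheel '[[[0,0,0],[0,0,0],-0.4],[[0,0,0],[0,0,0],-0.4],[[0,0,0],[0,0,0],-0.4],[[0,0,-0.15],[0,0,0],-0.4],[[0,0,-0.35],[0,0,0],-0.4],[[0,-0.1,-0.55],[0,0,0],-0.4],[[0,-0.3,-0.65],[0,0,0],-0.4],[[0,-0.5,-0.65],[0,0,0],-0.4]]'
python3 -m handwheel '[[[0,-0.2,0],[0,0,0],1],[[0,-0.4,0],[0,0,0],1],[[0,-0.6,0],[0,0,0],1],[[-0.1,-0.8,0],[0,0,0],1],[[-0.3,-1,0],[0,0,0],1],[[-0.4,-1,0],[0,0,0],1],[[-0.4,-1,0],[0,0,0],1]]'
python3 -c "
from h import *
go([640,-195,190],down(84.6))"
```

```text
time_s: 12.53
tcp_pos: [523.3, 157.5, 199.9]
ee_rot: [[-0.996, 0.094, 0.007], [0.094, 0.996, 0.004], [-0.007, 0.004, -1.0]]
force: [2.0, -0.5, -0.3]
opening: 0.3
grasp_force: 0.0
time_s: 13.12
tcp_pos: [584.8, -53.8, 194.4]
ee_rot: [[-0.995, 0.1, 0.001], [0.1, 0.995, -0.001], [-0.001, -0.001, -1.0]]
force: [0.8, 0.1, -0.7]
opening: 1.006
grasp_force: 0.0
shift [-0.345 -0.675  0.023] turn [-0.0003  0.0004 -0.0019] deg 0.4
```

```bash
python3 -m handwheel '[[[-0.15,-0.2,0],[0,0,0],1],[[-0.25,-0.4,0],[0,0,0],1],[[-0.345,-0.6,0],[0,0,0],1],[[-0.345,-0.675,0.02],[0,0,0],1],[[-0.345,-0.675,0.02],[0,0,0],1],[[-0.345,-0.675,0.02],[0,0,0],1]]'
cat > look.py <<'E'
from h import *;import sys
x0=tuple(map(float,sys.argv[1:4]));n=sys.argv[4]
o=env.get_obs();c=viewer.camera("wrist");pickle.dump((o,c),open(n+".pkl","wb"))
cv2.imwrite(f"pics/{n}.png",c["pixels"][:,:,::-1])
q,f=fit([(c,o)],x0);print(q,f,"yaw",ik_yaw());go([q[0],q[1],54.4])
E
python3 look.py 643 -194 82 w7
```

```text
time_s: 13.62
tcp_pos: [636.3, -193.0, 189.9]
ee_rot: [[-0.995, 0.1, -0.001], [0.1, 0.995, 0.0], [0.001, -0.0, -1.0]]
force: [-0.0, 0.3, 0.2]
opening: 1.003
grasp_force: 0.0
[ 642.5 -194.6   87.9] 0.11 yaw 84.35480656626754
shift [-0.032 -0.011  0.68 ] turn [0. 0. 0.] deg 0.0
```

```bash
python3 -m handwheel '[[[-0.03,-0.01,0.2],[0,0,0],1],[[-0.03,-0.01,0.35],[0,0,0],1],[[-0.03,-0.01,0.5],[0,0,0],1],[[-0.03,-0.01,0.62],[0,0,0],1],[[-0.03,-0.01,0.68],[0,0,0],1],[[-0.03,-0.01,0.68],[0,0,0],1],[[-0.03,-0.01,0.68],[0,0,0],1]]'
python3 -m handwheel '[[[0,0,0],[0,0,0],-1],[[0,0,0],[0,0,0],-1],[[0,0,0],[0,0,0],-1],[[0,0,0],[0,0,0],-1],[[0,0,0],[0,0,0],-1],[[0,0,0],[0,0,0],-1],[[0,0,0],[0,0,0],-1],[[0,0,0],[0,0,0],-1]]' 50
python3 -m handwheel '[[[0,0,-0.1],[0,0,0],-1],[[0,0,-0.2],[0,0,0],-1],[[0,0,-0.2],[0,0,0],-1],[[0,0,-0.2],[0,0,0],-1]]'
python3 -c "
from h import *
t=tr(-75,-1,74);go(t,down(84.6))"
```

```text
time_s: 14.25
tcp_pos: [643.4, -192.7, 55.5]
ee_rot: [[-0.995, 0.095, 0.0], [0.095, 0.995, -0.0], [-0.0, -0.0, -1.0]]
force: [-0.4, 0.8, 1.1]
opening: 0.996
grasp_force: 0.0
time_s: 14.92
tcp_pos: [643.2, -193.3, 55.0]
ee_rot: [[-0.995, 0.096, 0.0], [0.096, 0.995, -0.0], [-0.0, -0.0, -1.0]]
force: [-0.0, -0.6, 1.8]
opening: 0.138
grasp_force: 51.2
time_s: 15.25
tcp_pos: [643.6, -193.2, 95.6]
ee_rot: [[-0.995, 0.096, 0.002], [0.096, 0.995, 0.0], [-0.002, 0.0, -1.0]]
force: [-0.2, -0.3, -1.9]
opening: 0.135
grasp_force: 50.7
shift [0.774 1.013 0.057] turn [ 0.0001  0.0006 -0.0006] deg 0.2
```

```bash
python3 -m handwheel '[[[0.15,0.2,0],[0,0,0],-1],[[0.3,0.4,0],[0,0,0],-1],[[0.45,0.58,0],[0,0,0],-1],[[0.6,0.76,0],[0,0,0],-1],[[0.7,0.9,0],[0,0,0],-1],[[0.767,1,0],[0,0,0],-1],[[0.767,1,0.05],[0,0,0],-1],[[0.767,1,0.05],[0,0,0],-1]]'
python3 -c "
from h import *
go(tr(-42,0.4,56),down(84.6))"
```

```text
time_s: 15.92
tcp_pos: [507.2, 22.2, 83.1]
ee_rot: [[-0.996, 0.092, -0.003], [0.092, 0.996, -0.0], [0.003, -0.001, -1.0]]
force: [-0.3, -1.2, -2.5]
opening: 0.132
grasp_force: 50.8
shift [-0.015  0.172  0.085] turn [-0.0002 -0.0008  0.0005] deg 0.2
```

```bash
python3 -m handwheel '[[[0,0,0.05],[0,0,0],-1],[[-0.005,0,0.085],[0,0,0],-1],[[-0.005,0.08,0.085],[0,0,0],-1],[[-0.005,0.172,0.085],[0,0,0],-1],[[-0.005,0.172,0.085],[0,0,0],-1]]'
python3 -m handwheel '[[[0,0.04,0],[0,0,0],-1],[[0,0.07,0],[0,0,0],-1],[[0,0.07,0],[0,0,0],-1]]'
python3 -c "
from h import *
t=np.array(env.get_obs()['tcp_pos'])-M;print(t@d_,t@p_,t[2])"
```

```text
time_s: 16.33
tcp_pos: [515.1, 55.1, 66.6]
ee_rot: [[-0.995, 0.097, -0.0], [0.097, 0.995, -0.0], [0.0, -0.0, -1.0]]
force: [1.1, 0.4, -1.9]
opening: 0.132
grasp_force: 51.0
time_s: 16.58
tcp_pos: [515.1, 67.2, 67.0]
ee_rot: [[-0.995, 0.096, -0.002], [0.096, 0.995, -0.003], [0.002, -0.003, -1.0]]
force: [4.3, -7.2, -3.9]
opening: 0.137
grasp_force: 50.7
-30.72495131310598 0.961371118319787 57.00579196838311
```

```bash
python3 -m handwheel '[[[0,0.02,0.004],[0,0,0],-1],[[0,0.03,0.004],[0,0,0],-1],[[0,0.03,0.004],[0,0,0],-1]]'
python3 -c "
from h import *
t=np.array(env.get_obs()['tcp_pos'])-M;print(t@d_,t@p_,t[2])"
```

```text
time_s: 16.83
tcp_pos: [514.9, 69.2, 66.9]
ee_rot: [[-0.995, 0.096, -0.004], [0.096, 0.995, -0.008], [0.003, -0.009, -1.0]]
force: [5.3, -26.7, 5.0]
opening: 0.129
grasp_force: 54.3
-28.74439608329626 0.6280577470872202 56.93539775045801
```

```bash
python3 -m handwheel '[[[0,-0.05,0],[0,0,0],-1],[[-0.008,-0.05,0],[0,0,0],-1],[[-0.008,-0.05,0],[0,0,0],-1],[[-0.008,-0.02,0],[0,0,0],-1],[[-0.008,0,0],[0,0,0],-1],[[-0.008,0,0],[0,0,0],-1]]'
python3 - <<'E'
from h import *
t=np.array(env.get_obs()['tcp_pos'])-M;print(t@d_,t@p_,t[2])
for n,uc in(("w5",[335,345]),("w7",None)):
    o,c=pickle.load(open(n+".pkl","rb"));g=c["pixels"].astype(int).sum(2)/3
    cx,cy=(643,-94.7) if n=="w5" else (642.5,-194.6)
    # rectified top view at z=18, 2px/mm, own axes ~ tool axes
    Y,X=np.mgrid[-50:50:.5,-50:50:.5]; y=np.array(o["ee_rot"])[:2,1];x=np.array([y[1],-y[0]])
    mp=np.array([[wproj(c,o,[cx+a*x[0]+b*y[0],cy+a*x[1]+b*y[1],18]) for a,b in zip(r,q)] for r,q in zip(Y,X)],np.float32)
    im=cv2.remap(c["pixels"],mp[...,0],mp[...,1],cv2.INTER_LINEAR)[:,:,::-1]
    cv2.imwrite(f"pics/r{n}.png",im)
a=np.hstack([cv2.resize(cv2.imread(f"pics/r{n}.png"),None,fx=2,fy=2) for n in("w5","w7")])
cv2.imwrite("pics/r.png",a)
E
```

```text
time_s: 17.33
tcp_pos: [515.3, 69.8, 66.8]
ee_rot: [[-0.996, 0.094, -0.006], [0.094, 0.995, -0.009], [0.005, -0.009, -1.0]]
force: [3.4, -27.2, 4.9]
opening: 0.133
grasp_force: 57.0
-28.13990189101544 0.9839209691131459 56.80354186270857
```

View pics/r.png

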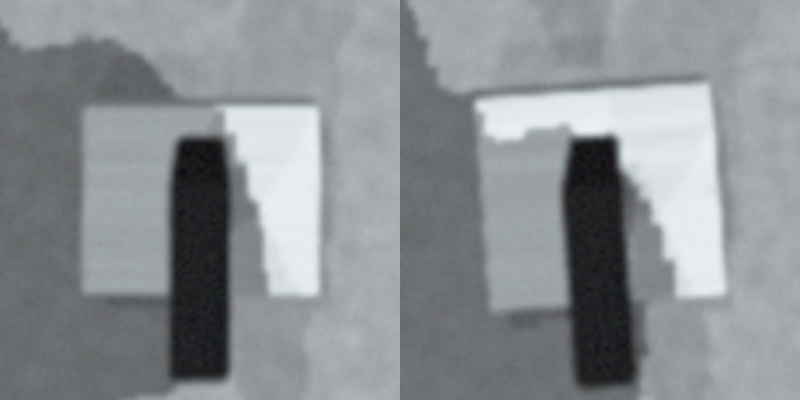

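Rectified top views: the c4 foot is about 48.5 mm wide (narrow, went through) and the c3 foot about 54 mm (wide, blocked at the jaws). c3 goes to the tray.

```bash
python3 -m handwheel '[[[0,-0.2,0],[0,0,0],-1],[[0,-0.25,-0.05],[0,0,0],-1],[[0,-0.25,-0.15],[0,0,0],-1],[[0,-0.25,-0.15],[0,0,0],-1]]'
python3 - <<'E'
from h import *
o,c=pickle.load(open("w1.pkl","rb"))
P=np.array([wplane(c,o,q,18) for q in [(190,67),(275,66),(269,276),(192,272)]]);print(P.round(1),P.mean(0))
a=(P[2]+P[3]-P[0]-P[1])/2;print(np.linalg.norm(a),np.degrees(np.arctan2(a[1],a[0])))
o,c=pickle.load(open("w7.pkl","rb"));g=c["pixels"].astype(int)
go([640,-110,90],down(86))
E
```

```text
time_s: 17.67
tcp_pos: [514.6, 24.9, 99.8]
ee_rot: [[-0.995, 0.097, 0.004], [0.097, 0.995, 0.001], [-0.004, 0.002, -1.0]]
force: [0.6, 0.9, -0.7]
opening: 0.131
grasp_force: 51.7
[[ 345.  -368.4]
 [ 350.4 -267.4]
 [ 600.4 -278. ]
 [ 597.3 -378. ]] [ 473.28714332 -322.93541363]
251.36217994164002 -2.303663789718438
shift [-0.689 -0.611  0.051] turn [ 0.0005  0.0013 -0.0086] deg 1.6
```

```bash
python3 - <<'E'
from h import *
o,c=pickle.load(open("w5.pkl","rb"))
for q in [(45,203),(128,193)]: print(wplane(c,o,q,18))
o,d=pickle.load(open("v0.pkl","rb"));D=d["side"]
print(plane(D,(190+582/3,170+80/3),18))
o,c=pickle.load(open("w2.pkl","rb"))
for q in [(59,90),(122,81),(131,272),(71,269)]: print(wplane(c,o,q,18))
E
python3 -m handwheel '[[[-0.2,-0.18,0],[0,0,0],-1],[[-0.4,-0.36,0],[0,0,-0.008],-1],[[-0.56,-0.5,0],[0,0,-0.008],-1],[[-0.65,-0.6,0],[0,0,-0.008],-1],[[-0.69,-0.75,0],[0,0,-0.008],-1],[[-0.69,-0.9,0],[0,0,-0.008],-1],[[-0.69,-1,0],[0,0,-0.008],-1],[[-0.69,-1,0],[0,0,-0.008],-1]]'
python3 -c "
from h import *
go([645,-318,90],down(87.5))"
```

```text
[ 599.91567952 -377.92094561]
[ 605.02425887 -268.73939125]
[ 590.62490688 -369.97462647]
[ 345.91630321 -367.9485847 ]
[ 349.80483526 -263.05556962]
[ 598.66367804 -270.96327937]
[ 598.42325695 -377.24547107]
time_s: 18.33
tcp_pos: [630.4, -190.6, 95.6]
ee_rot: [[-0.997, 0.074, -0.001], [0.074, 0.997, -0.0], [0.001, -0.0, -1.0]]
force: [0.4, 0.6, -2.0]
opening: 0.127
grasp_force: 51.5
shift [-0.12  -0.63   0.028] turn [-0.     -0.0004 -0.0098] deg 1.8
```

```bash
python3 -m handwheel '[[[-0.05,-0.2,0],[0,0,-0.01],-1],[[-0.05,-0.4,0],[0,0,-0.01],-1],[[-0.05,-0.55,0],[0,0,-0.01],-1],[[0,-0.64,0],[0,0,-0.01],-1],[[0.15,-0.65,0],[0,0,-0.01],-1],[[0.3,-0.66,0],[0,0,-0.01],-1],[[0.38,-0.66,0],[0,0,-0.01],-1],[[0.38,-0.66,0],[0,0,-0.01],-1]]'
python3 -c "
from h import *
go([555,-323,62],down(87.5))"
```

```text
time_s: 19.0
tcp_pos: [542.6, -312.8, 96.6]
ee_rot: [[-0.999, 0.041, -0.001], [0.041, 0.999, 0.001], [0.002, 0.001, -1.0]]
force: [-0.2, 0.2, -2.6]
opening: 0.134
grasp_force: 51.6
shift [-0.064 -0.049  0.173] turn [ 0.0004 -0.0005  0.0009] deg 0.2
```

```bash
python3 -m handwheel '[[[-0.05,-0.045,0],[0,0,0],-1],[[-0.06,-0.045,0.08],[0,0,0],-1],[[-0.06,-0.045,0.14],[0,0,0],-1],[[-0.06,-0.045,0.17],[0,0,0],-1],[[-0.06,-0.045,0.175],[0,0,0],-1],[[-0.06,-0.045,0.175],[0,0,0],-1]]'
python3 -m handwheel '[[[0,0,0.004],[0,0,0],-1],[[0,0,0.008],[0,0,0],-1],[[0,0,0.008],[0,0,0],-1]]'
```

```text
time_s: 19.5
tcp_pos: [557.0, -322.7, 61.0]
ee_rot: [[-0.999, 0.039, -0.002], [0.039, 0.999, 0.0], [0.002, 0.0, -1.0]]
force: [0.8, 1.2, -1.5]
opening: 0.133
grasp_force: 51.8
time_s: 19.75
tcp_pos: [557.2, -323.2, 60.3]
ee_rot: [[-0.999, 0.039, 0.0], [0.039, 0.999, 0.0], [-0.0, 0.0, -1.0]]
force: [0.1, -0.4, -1.3]
opening: 0.135
grasp_force: 51.8
```

```bash
python3 -m handwheel '[[[0,0,0.004],[0,0,0],-1],[[0,0,0.004],[0,0,0],0],[[0,0,0.004],[0,0,0],0.3],[[0,0,0.004],[0,0,0],0.3],[[0,0,-0.15],[0,0,0],0.3],[[0,0,-0.35],[0,0,0],1],[[0,0,-0.6],[0,0,0],1],[[0,0,-0.65],[0,0,0],1]]'
python3 -c "
from h import *
go([537,-208,190],down(76))"
```

```text
time_s: 20.42
tcp_pos: [559.1, -324.5, 196.5]
ee_rot: [[-0.999, 0.039, 0.006], [0.039, 0.999, -0.003], [-0.006, -0.003, -1.0]]
force: [0.2, -0.3, 0.4]
opening: 0.994
grasp_force: 0.0
shift [0.133 0.578 0.03 ] turn [-0.0008  0.0021  0.0654] deg 11.8
```

```bash
python3 -m handwheel '[[[0.06,0.15,0.02],[0,0,0.03],1],[[0.133,0.35,0.02],[0,0,0.065],1],[[0.133,0.5,0.03],[0,0,0.065],1],[[0.133,0.575,0.03],[0,0,0.065],1],[[0.133,0.575,0.03],[0,0,0.065],1],[[0.133,0.575,0.03],[0,0,0.065],1]]'
python3 look.py 540 -208 75 w8
```

```text
time_s: 20.92
tcp_pos: [535.4, -206.6, 184.9]
ee_rot: [[-0.971, 0.239, 0.001], [0.239, 0.971, -0.0], [-0.001, 0.0, -1.0]]
force: [0.5, -0.3, 0.6]
opening: 0.999
grasp_force: 0.0
[ 540.  -209.3   75.7] 0.155 yaw 76.08592482118416
shift [-0.024 -0.004  0.651] turn [0. 0. 0.] deg 0.0
```

```bash
python3 -m handwheel '[[[-0.022,-0.008,0.2],[0,0,0],1],[[-0.022,-0.008,0.35],[0,0,0],1],[[-0.022,-0.008,0.5],[0,0,0],1],[[-0.022,-0.008,0.6],[0,0,0],1],[[-0.022,-0.008,0.65],[0,0,0],1],[[-0.022,-0.008,0.65],[0,0,0],1],[[-0.022,-0.008,0.65],[0,0,0],1]]'
python3 -m handwheel '[[[0,0,0],[0,0,0],-1],[[0,0,0],[0,0,0],-1],[[0,0,0],[0,0,0],-1],[[0,0,0],[0,0,0],-1],[[0,0,0],[0,0,0],-1],[[0,0,0],[0,0,0],-1],[[0,0,0],[0,0,0],-1],[[0,0,0],[0,0,0],-1]]' 50
python3 -m handwheel '[[[0,0,-0.1],[0,0,0],-1],[[0,0,-0.2],[0,0,0],-1],[[0,0,-0.2],[0,0,0],-1],[[0,0,-0.2],[0,0,0],-1]]'
python3 -c "
from h import *
t=tr(-77,0,74);go(t,down(84.6))"
```

```text
time_s: 21.55
tcp_pos: [539.3, -210.8, 54.5]
ee_rot: [[-0.97, 0.242, -0.001], [0.242, 0.97, -0.0], [0.0, -0.0, -1.0]]
force: [-0.3, 0.3, 0.1]
opening: 1.002
grasp_force: 0.0
time_s: 22.22
tcp_pos: [539.3, -209.9, 54.8]
ee_rot: [[-0.97, 0.241, 0.001], [0.241, 0.97, -0.0], [-0.001, 0.0, -1.0]]
force: [-1.7, 0.8, 4.7]
opening: 0.135
grasp_force: 49.3
time_s: 22.55
tcp_pos: [539.6, -210.0, 95.0]
ee_rot: [[-0.97, 0.241, 0.002], [0.241, 0.97, 0.0], [-0.002, 0.0, -1.0]]
force: [-0.4, 0.4, -2.1]
opening: 0.134
grasp_force: 48.9
shift [0.424 1.086 0.055] turn [ 0.0001  0.0006 -0.0476] deg 8.6
```

```bash
python3 -m handwheel '[[[0.05,0.2,0],[0,0,-0.02],-1],[[0.12,0.4,0],[0,0,-0.047],-1],[[0.2,0.58,0],[0,0,-0.047],-1],[[0.28,0.76,0],[0,0,-0.047],-1],[[0.36,0.9,0],[0,0,-0.047],-1],[[0.42,1,0],[0,0,-0.047],-1],[[0.42,1,0.04],[0,0,-0.047],-1],[[0.42,1,0.04],[0,0,-0.047],-1]]'
python3 -c "
from h import *
go(tr(-75,-0.7,56),down(84.6));go(tr(-42,-0.7,56))"
```

```text
time_s: 23.22
tcp_pos: [504.3, 5.3, 84.6]
ee_rot: [[-0.996, 0.094, -0.003], [0.094, 0.996, -0.0], [0.003, -0.001, -1.0]]
force: [0.6, -0.1, -0.7]
opening: 0.131
grasp_force: 49.5
shift [-0.017  0.092  0.093] turn [-0.0002 -0.0009  0.0001] deg 0.2
shift [-0.017  0.257  0.093] turn [0. 0. 0.] deg 0.0
```

```bash
python3 -m handwheel '[[[0,0.06,0.03],[0,0,0],-1],[[0,0.09,0.088],[0,0,0],-1],[[0,0.15,0.088],[0,0,0],-1],[[0,0.23,0.088],[0,0,0],-1],[[0,0.23,0.088],[0,0,0],-1],[[0,0.23,0.088],[0,0,0],-1]]'
python3 -c "
from h import *
t=np.array(env.get_obs()['tcp_pos'])-M;print(t@d_,t@p_,t[2],ik_yaw())"
```

```text
time_s: 23.72
tcp_pos: [510.5, 50.5, 68.5]
ee_rot: [[-0.995, 0.096, -0.001], [0.096, 0.995, -0.0], [0.001, -0.0, -1.0]]
force: [-0.5, -0.1, -1.6]
opening: 0.137
grasp_force: 49.5
-47.76352205398414 -2.056317104745527 58.54685168544489 84.50768129287832
```

```bash
python3 -m handwheel '[[[-0.006,0,0.012],[0,0,0],-1],[[-0.006,0.05,0.012],[0,0,0],-1],[[-0.006,0.1,0.012],[0,0,0],-1],[[-0.006,0.1,0.012],[0,0,0],-1]]'
python3 -c "
from h import *
t=np.array(env.get_obs()['tcp_pos'])-M;print(t@d_,t@p_,t[2],ik_yaw())"
```

```text
time_s: 24.05
tcp_pos: [514.1, 71.3, 66.5]
ee_rot: [[-0.995, 0.096, 0.001], [0.096, 0.995, 0.0], [-0.001, 0.0, -1.0]]
force: [0.4, 0.4, -1.4]
opening: 0.139
grasp_force: 49.5
-26.801685298174064 -0.3618578177306917 56.49026342153432 84.50491613899548
```

```bash
python3 -m handwheel '[[[0,0.03,0.004],[0,0,0],-1],[[0,0.06,0.004],[0,0,0],-1],[[0,0.06,0.004],[0,0,0],-1]]'
python3 -c "
from h import *
t=np.array(env.get_obs()['tcp_pos'])-M;print(t@d_,t@p_,t[2],ik_yaw())"
```

```text
time_s: 24.3
tcp_pos: [514.8, 82.9, 65.6]
ee_rot: [[-0.995, 0.095, 0.0], [0.095, 0.995, 0.0], [-0.0, 0.0, -1.0]]
force: [-0.4, 0.1, -2.1]
opening: 0.132
grasp_force: 49.4
-15.136825622823809 -0.7551620254892697 55.56818354371805 84.52963365568498
```

```bash
python3 -m handwheel '[[[0,0.08,0.002],[0,0,0],-1],[[0,0.17,0.002],[0,0,0],-1],[[0,0.28,0.002],[0,0,0],-1],[[0,0.28,0.002],[0,0,0],-1]]'
python3 -m handwheel '[[[0,0.1,0],[0,0,0],-1],[[0,0.19,0],[0,0,0],-1],[[0,0.27,0],[0,0,0],-1],[[0,0.27,0],[0,0,0],-1]]'
python3 -c "
from h import *
t=np.array(env.get_obs()['tcp_pos'])-M;print(t@d_,t@p_,t[2],ik_yaw())"
```

```text
time_s: 24.63
tcp_pos: [521.1, 140.5, 65.5]
ee_rot: [[-0.996, 0.094, 0.002], [0.094, 0.996, 0.001], [-0.002, 0.001, -1.0]]
force: [0.5, 0.3, -1.2]
opening: 0.131
grasp_force: 49.5
time_s: 24.97
tcp_pos: [525.9, 194.0, 65.3]
ee_rot: [[-0.996, 0.094, 0.001], [0.094, 0.996, 0.001], [-0.001, 0.001, -1.0]]
force: [0.1, -0.4, -2.4]
opening: 0.135
grasp_force: 49.5
96.47701545500415 -0.19635204799760686 55.250110372134685 84.60177935957202
```

```bash
python3 -m handwheel '[[[0,0,0],[0,0,0],-0.4],[[0,0,0],[0,0,0],-0.4],[[0,0,0],[0,0,0],-0.4],[[0,0,-0.15],[0,0,0],-0.4],[[0,0,-0.35],[0,0,0],-0.4],[[0,-0.1,-0.55],[0,0,0],-0.4],[[0,-0.3,-0.62],[0,0,0],-0.4],[[0,-0.5,-0.62],[0,0,0],-0.4]]'
python3 -m handwheel '[[[0.05,-0.2,0],[0,0,0],1],[[0.1,-0.4,0],[0,0,0],1],[[0.15,-0.6,0],[0,0,0],1],[[0.2,-0.8,0],[0,0,0],1],[[0.25,-1,0],[0,0,0],1],[[0.25,-1,0],[0,0,0],1]]'
python3 -c "
from h import *
go([443,-194,190],down(88))"
```

```text
time_s: 25.63
tcp_pos: [517.7, 93.2, 193.8]
ee_rot: [[-0.996, 0.094, 0.007], [0.094, 0.996, 0.003], [-0.007, 0.004, -1.0]]
force: [1.5, -0.8, -0.9]
opening: 0.3
grasp_force: 0.0
time_s: 26.13
tcp_pos: [443.1, -106.4, 189.2]
ee_rot: [[-0.995, 0.101, -0.001], [0.101, 0.995, -0.0], [0.001, -0.0, -1.0]]
force: [0.6, 0.5, 0.1]
opening: 0.997
grasp_force: 0.0
shift [-0.044 -0.436 -0.004] turn [-0.0001 -0.0002 -0.0211] deg 3.8
```

```bash
python3 -m handwheel '[[[-0.03,-0.2,0],[0,0,-0.02],1],[[-0.044,-0.38,0],[0,0,-0.02],1],[[-0.044,-0.43,0],[0,0,-0.02],1],[[-0.044,-0.43,0],[0,0,-0.02],1],[[-0.044,-0.43,0],[0,0,-0.02],1]]'
python3 look.py 446 -195 89 w9
```

```text
time_s: 26.55
tcp_pos: [446.5, -188.5, 189.0]
ee_rot: [[-0.999, 0.036, -0.0], [0.036, 0.999, 0.0], [0.0, 0.0, -1.0]]
force: [0.2, -0.1, -0.4]
opening: 0.995
grasp_force: 0.0
[ 445.5 -195.5   89.5] 0.149 yaw 88.00454174471194
shift [ 0.004 -0.038  0.673] turn [0. 0. 0.] deg 0.0
```

```bash
python3 -m handwheel '[[[0.004,-0.03,0.2],[0,0,0],1],[[0.004,-0.036,0.35],[0,0,0],1],[[0.004,-0.036,0.5],[0,0,0],1],[[0.004,-0.036,0.62],[0,0,0],1],[[0.004,-0.036,0.67],[0,0,0],1],[[0.004,-0.036,0.67],[0,0,0],1],[[0.004,-0.036,0.67],[0,0,0],1]]'
python3 -m handwheel '[[[0,0,0],[0,0,0],-1],[[0,0,0],[0,0,0],-1],[[0,0,0],[0,0,0],-1],[[0,0,0],[0,0,0],-1],[[0,0,0],[0,0,0],-1],[[0,0,0],[0,0,0],-1],[[0,0,0],[0,0,0],-1],[[0,0,0],[0,0,0],-1]]' 50
python3 -m handwheel '[[[0,0,-0.1],[0,0,0],-1],[[0,0,-0.2],[0,0,0],-1],[[0,0,-0.2],[0,0,0],-1],[[0,0,-0.2],[0,0,0],-1]]'
python3 -c "
from h import *
t=tr(-77,0,74);go(t,down(84.6))"
```

```text
time_s: 27.18
tcp_pos: [446.1, -194.2, 55.0]
ee_rot: [[-0.999, 0.032, -0.001], [0.032, 0.999, -0.0], [0.001, -0.0, -1.0]]
force: [0.1, 0.1, -0.4]
opening: 1.001
grasp_force: 0.0
time_s: 27.85
tcp_pos: [446.3, -195.0, 55.3]
ee_rot: [[-0.999, 0.033, 0.0], [0.033, 0.999, -0.0], [-0.0, -0.0, -1.0]]
force: [0.2, 0.9, 2.5]
opening: 0.133
grasp_force: 50.6
time_s: 28.18
tcp_pos: [446.6, -195.0, 95.7]
ee_rot: [[-0.999, 0.033, 0.002], [0.033, 0.999, 0.0], [-0.002, 0.0, -1.0]]
force: [0.6, 0.5, -1.9]
opening: 0.139
grasp_force: 50.1
shift [-0.279  1.091  0.059] turn [0.0001 0.0006 0.0193] deg 3.5
```

```bash
python3 -m handwheel '[[[-0.12,0.12,0],[0,0,0.01],-1],[[-0.24,0.28,0],[0,0,0.019],-1],[[-0.28,0.45,0],[0,0,0.019],-1],[[-0.28,0.64,0],[0,0,0.019],-1],[[-0.28,0.82,0],[0,0,0.019],-1],[[-0.28,1,0],[0,0,0.019],-1],[[-0.28,1,0.04],[0,0,0.019],-1],[[-0.28,1,0.04],[0,0,0.019],-1]]'
python3 -c "
from h import *
go(tr(-75,0.8,58.5),down(84.6));go(tr(-48,0.8,57))"
```

```text
time_s: 28.85
tcp_pos: [507.4, 4.6, 85.1]
ee_rot: [[-0.996, 0.09, -0.003], [0.09, 0.996, -0.001], [0.003, -0.001, -1.0]]
force: [-0.5, -0.0, -1.8]
opening: 0.131
grasp_force: 50.2
shift [-0.009  0.094  0.083] turn [-0.0003 -0.001   0.0013] deg 0.3
shift [-0.009  0.229  0.09 ] turn [0. 0. 0.] deg 0.0
```

```bash
python3 -m handwheel '[[[0,0.06,0.03],[0,0,0],-1],[[0,0.09,0.088],[0,0,0],-1],[[0,0.15,0.088],[0,0,0],-1],[[0,0.22,0.088],[0,0,0],-1],[[0,0.22,0.088],[0,0,0],-1],[[0,0.22,0.088],[0,0,0],-1]]'
python3 -c "
from h import *
t=np.array(env.get_obs()['tcp_pos'])-M;print(t@d_,t@p_,t[2],ik_yaw())"
```

```text
time_s: 29.35
tcp_pos: [513.2, 47.6, 69.8]
ee_rot: [[-0.996, 0.092, 0.0], [0.092, 0.996, 0.0], [-0.0, 0.0, -1.0]]
force: [-0.4, -0.9, -2.0]
opening: 0.135
grasp_force: 50.2
-50.45521877687836 0.9206837462713282 59.81117942908469 84.71560020901029
```

```bash
python3 -m handwheel '[[[0,0,0.014],[0,0,0],-1],[[0,0.05,0.014],[0,0,0],-1],[[0,0.105,0.014],[0,0,0],-1],[[0,0.105,0.014],[0,0,0],-1]]'
python3 -m handwheel '[[[0,0.02,0.002],[0,0,0],-1],[[0,0.04,0.002],[0,0,0],-1],[[0,0.04,0.002],[0,0,0],-1]]'
python3 -c "
from h import *
t=np.array(env.get_obs()['tcp_pos'])-M;print(t@d_,t@p_,t[2],ik_yaw())"
```

```text
time_s: 29.68
tcp_pos: [515.5, 69.3, 67.0]
ee_rot: [[-0.996, 0.092, 0.001], [0.092, 0.996, 0.0], [-0.001, 0.001, -1.0]]
force: [0.0, 0.4, -2.7]
opening: 0.137
grasp_force: 50.2
time_s: 29.93
tcp_pos: [515.7, 76.4, 66.3]
ee_rot: [[-0.996, 0.092, 0.0], [0.092, 0.996, 0.0], [-0.0, 0.0, -1.0]]
force: [-0.2, 0.0, -2.1]
opening: 0.132
grasp_force: 50.2
-21.493764274529866 0.7194720138795199 56.34293015586607 84.70042859068676
```

```bash
python3 -m handwheel '[[[0,0.06,0.003],[0,0,0],-1],[[0,0.13,0.003],[0,0,0],-1],[[0,0.2,0.003],[0,0,0],-1],[[0,0.26,0.003],[0,0,0],-1],[[0,0.295,0.003],[0,0,0],-1],[[0,0.295,0.003],[0,0,0],-1]]'
python3 -c "
from h import *
t=np.array(env.get_obs()['tcp_pos'])-M;print(t@d_,t@p_,t[2],ik_yaw())"
```

```text
time_s: 30.43
tcp_pos: [521.2, 136.3, 65.6]
ee_rot: [[-0.996, 0.091, 0.0], [0.091, 0.996, 0.0], [-0.0, 0.0, -1.0]]
force: [0.4, -0.2, -2.3]
opening: 0.133
grasp_force: 50.2
38.6386345097623 0.5219692598532695 55.5871255655439 84.78195483569363
```

```bash
python3 -m handwheel '[[[0,0,0],[0,0,0],-0.4],[[0,0,0],[0,0,0],-0.4],[[0,0,0],[0,0,0],-0.4],[[0,0,-0.15],[0,0,0],-0.4],[[0,0,-0.35],[0,0,0],-0.4],[[0,0,-0.55],[0,0,0],-0.4],[[0,-0.2,-0.75],[0,0,0],-0.4],[[0,-0.2,-0.9],[0,0,0],0.5]]'
python3 - <<'E'
from h import *
o=env.get_obs();c=viewer.camera("scene");pickle.dump(c,open("s2.pkl","wb"));e=viewer.camera("side")
cv2.imwrite("pics/s2.png",np.vstack([c["pixels"][100:400,:,::-1],e["pixels"][150:350,:,::-1]]))
go([645,193,265],down(84.5))
E
```

```text
time_s: 31.1
tcp_pos: [515.6, 92.6, 246.0]
ee_rot: [[-0.996, 0.093, -0.002], [0.093, 0.996, -0.001], [0.002, -0.001, -1.0]]
force: [1.1, 0.7, -0.5]
opening: 0.43
grasp_force: 0.0
shift [-0.576  0.553 -0.053] turn [0.0015 0.0033 0.0006] deg 0.7
```

View pics/s2.png

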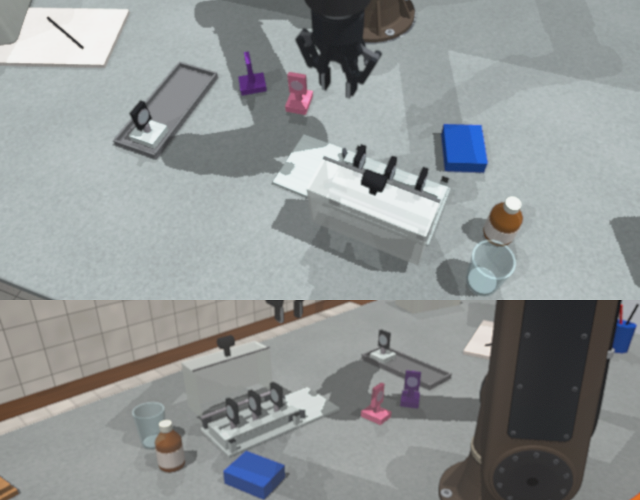

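The view shows three carriers in a row in the bay, one upright in the tray, none left on the bench and the hood open. Next: the knob.

```bash
python3 -m handwheel '[[[0,0.1,-0.1],[0,0,0],1],[[-0.15,0.25,-0.1],[0,0,0],1],[[-0.3,0.4,-0.1],[0,0,0],1],[[-0.45,0.55,-0.1],[0,0,0],1],[[-0.576,0.553,-0.1],[0,0,0],1],[[-0.576,0.553,-0.06],[0,0,0],1],[[-0.576,0.553,-0.06],[0,0,0],1]]'
python3 - <<'E'
from h import *
o=env.get_obs();c=viewer.camera("wrist")
im=c["pixels"];dk=((im.max(2)<60)&(np.arange(480)[:,None]<385)).astype(np.uint8);dk[285:,:215]=0;dk[285:,425:]=0
n,l,s,ce=cv2.connectedComponentsWithStats(dk)
for i in range(1,n):
    if s[i,4]>300: print(s[i],ce[i])
print(wproj(c,o,[645,192,191]),wproj(c,o,[645+1.7,192+18,191]))
cv2.imwrite("pics/wk.png",im[:,:,::-1])
go([645,192.5,171],down(84.5))
E
```

```text
time_s: 31.78
tcp_pos: [642.3, 193.6, 254.5]
ee_rot: [[-0.996, 0.094, -0.004], [0.094, 0.996, -0.002], [0.004, -0.002, -1.0]]
force: [-0.1, 0.2, -1.1]
opening: 1.001
grasp_force: 0.0
[304  55  13  51 640] [309.9953125  79.8625   ]
[227  57  24  50 798] [236.03132832  82.2406015 ]
[371  56  21  51 755] [383.20662252  81.64370861]
[ 284  215   64   49 2928] [315.56045082 240.03790984]
[316.09035007 258.66127369] [347.02450517 258.66183078]
shift [-0.018 -0.002  0.423] turn [-0.0005 -0.0009  0.0006] deg 0.2
```

```bash
python3 -m handwheel '[[[0.03,0,0.1],[0,0,0],1],[[0.03,0,0.2],[0,0,0],1],[[0.03,0,0.3],[0,0,0],1],[[0.03,0,0.385],[0,0,0],1],[[0.03,0,0.39],[0,0,0],1],[[0.03,0,0.39],[0,0,0],1]]'
python3 -m handwheel '[[[0,0,0],[0,0,0],-1],[[0,0,0],[0,0,0],-1],[[0,0,0],[0,0,0],-1],[[0,0,0],[0,0,0],-1],[[0,0,0],[0,0,0],-1],[[0,0,0],[0,0,0],-1],[[0,0,0],[0,0,0],-1],[[0,0,0],[0,0,0],-1]]' 40
```

```text
time_s: 32.33
tcp_pos: [635.4, 194.0, 179.8]
ee_rot: [[-0.996, 0.093, -0.001], [0.093, 0.996, -0.001], [0.001, -0.001, -1.0]]
force: [-1.0, -0.3, 1.7]
opening: 0.999
grasp_force: 0.0
time_s: 33.0
tcp_pos: [636.6, 192.4, 181.2]
ee_rot: [[-0.996, 0.093, 0.001], [0.093, 0.996, -0.003], [-0.001, -0.003, -1.0]]
force: [-0.4, -8.5, 6.8]
opening: 0.414
grasp_force: 42.4
```

```bash
python3 -m handwheel '[[[0.059,0,-0.014],[0,0,0],-1],[[0.114,0,-0.023],[0,0,0],-1],[[0.173,0,-0.029],[0,0,0],-1],[[0.232,0,-0.03],[0,0,0],-1],[[0.291,0,-0.026],[0,0,0],-1],[[0.35,0,-0.018],[0,0,0],-1],[[0.408,0,-0.006],[0,0,0],-1],[[0.464,0,0.01],[0,0,0],-1]]' 45
python3 -m handwheel '[[[0.056,0,0.021],[0,0,0],-1],[[0.109,0,0.046],[0,0,0],-1],[[0.161,0,0.074],[0,0,0],-1],[[0.21,0,0.107],[0,0,0],-1],[[0.257,0,0.143],[0,0,0],-1],[[0.301,0,0.183],[0,0,0],-1],[[0.342,0,0.226],[0,0,0],-1],[[0.38,0,0.272],[0,0,0],-1]]'
```

```text
time_s: 33.67
tcp_pos: [544.8, 201.5, 179.7]
ee_rot: [[-0.996, 0.093, 0.003], [0.093, 0.996, -0.002], [-0.004, -0.001, -1.0]]
force: [1.6, -9.3, 7.4]
opening: 0.415
grasp_force: 48.5
time_s: 34.33
tcp_pos: [467.1, 209.1, 124.3]
ee_rot: [[-0.996, 0.093, -0.0], [0.093, 0.996, -0.001], [0.0, -0.001, -1.0]]
force: [-7.3, -5.7, 11.0]
opening: 0.414
grasp_force: 58.4
```

```bash
python3 -m handwheel '[[[0.023,0,0.032],[0,0,0],-1],[[0.045,0,0.065],[0,0,0],-1],[[0.064,0,0.099],[0,0,0],-1],[[0.082,0,0.134],[0,0,0],-1],[[0.099,0,0.17],[0,0,0],-1],[[0.113,0,0.207],[0,0,0],-1],[[0.113,0,0.207],[0,0,0],-1]]'
```

```text
time_s: 34.92
tcp_pos: [443.5, 211.4, 81.0]
ee_rot: [[-0.996, 0.094, -0.003], [0.094, 0.996, -0.002], [0.003, -0.002, -1.0]]
force: [-9.1, -0.9, 4.7]
opening: 0.414
grasp_force: 64.4
```

Now slowly onto the rubber stops.

```bash
python3 -m handwheel '[[[0.006,0,0.015],[0,0,0],-1],[[0.01,0,0.03],[0,0,0],-1],[[0.015,0,0.045],[0,0,0],-1],[[0.019,0,0.06],[0,0,0],-1],[[0.022,0,0.07],[0,0,0],-1],[[0.024,0,0.078],[0,0,0],-1],[[0.024,0,0.078],[0,0,0],-1]]'
python3 -m handwheel '[[[0.003,0,0.012],[0,0,0],-1],[[0.005,0,0.022],[0,0,0],-1],[[0.007,0,0.03],[0,0,0],-1],[[0.007,0,0.03],[0,0,0],-1]]'
```

```text
time_s: 35.5
tcp_pos: [439.0, 211.8, 65.9]
ee_rot: [[-0.996, 0.094, -0.003], [0.094, 0.996, -0.002], [0.003, -0.002, -1.0]]
force: [-9.6, -0.3, 3.3]
opening: 0.41
grasp_force: 66.5
time_s: 35.83
tcp_pos: [437.6, 211.9, 59.9]
ee_rot: [[-0.996, 0.094, -0.003], [0.094, 0.996, -0.002], [0.003, -0.002, -1.0]]
force: [-8.7, -0.7, 2.5]
opening: 0.414
grasp_force: 67.1
```

```bash
python3 -m handwheel '[[[0,0,0.008],[0,0,0],-1],[[0,0,0.016],[0,0,0],-1],[[0,0,0.016],[0,0,0],-1]]'
python3 -m handwheel '[[[0,0,0.01],[0,0,0],-1],[[0,0,0.016],[0,0,0],-1],[[0,0,0.016],[0,0,0],-1]]'
```

```text
time_s: 36.08
tcp_pos: [437.1, 211.9, 56.5]
ee_rot: [[-0.996, 0.094, -0.004], [0.094, 0.996, -0.002], [0.004, -0.002, -1.0]]
force: [-13.2, 1.4, 4.4]
opening: 0.415
grasp_force: 67.5
time_s: 36.33
tcp_pos: [436.6, 211.9, 53.2]
ee_rot: [[-0.996, 0.095, -0.005], [0.095, 0.996, -0.002], [0.004, -0.002, -1.0]]
force: [-15.8, 2.3, 5.2]
opening: 0.414
grasp_force: 68.1
```

```bash
python3 -m handwheel '[[[0.005,0,0.01],[0,0,0],-1],[[0.01,0,0.016],[0,0,0],-1],[[0.01,0,0.016],[0,0,0],-1]]'
python3 -m handwheel '[[[0,0,0.01],[0,0,0],-1],[[0,0,0.016],[0,0,0],-1],[[0,0,0.016],[0,0,0],-1]]'
python3 - <<'E'
from h import *
o,d=pickle.load(open("v0.pkl","rb"))
for n in("scene","side"):
    c=viewer.camera(n);cv2.imwrite(f"pics/{n}_sh.png",c["pixels"][:,:,::-1]);pickle.dump(c,open(n+"_sh.pkl","wb"))
E
```

```text
time_s: 36.58
tcp_pos: [436.1, 212.1, 50.5]
ee_rot: [[-0.996, 0.094, -0.002], [0.094, 0.996, -0.002], [0.002, -0.002, -1.0]]
force: [-7.2, -1.9, 3.5]
opening: 0.407
grasp_force: 67.9
time_s: 36.83
tcp_pos: [435.9, 212.1, 48.4]
ee_rot: [[-0.996, 0.094, -0.002], [0.094, 0.996, -0.002], [0.002, -0.002, -1.0]]
force: [-14.4, -2.9, 20.6]
opening: 0.41
grasp_force: 70.3
```

```bash
python3 -m handwheel '[[[0,0,0.008],[0,0,0],-1],[[0,0,0.012],[0,0,0],-1],[[0,0,0.012],[0,0,0],-1],[[0,0,0.012],[0,0,0],-1]]'
```

```text
time_s: 37.27
tcp_pos: [436.0, 212.2, 48.2]
ee_rot: [[-0.996, 0.093, -0.001], [0.093, 0.996, -0.001], [0.001, -0.001, -1.0]]
force: [-25.1, -5.8, 49.2]
opening: 0.416
grasp_force: 74.0
```

```bash
python3 -m handwheel '[[[-0.004,0,-0.01],[0,0,0],-1],[[-0.006,0,-0.012],[0,0,0],-1],[[-0.006,0,-0.012],[0,0,0],1],[[-0.006,0,-0.012],[0,0,0],1],[[-0.006,0,-0.012],[0,0,0],1],[[-0.006,0,-0.012],[0,0,0],1],[[-0.006,0,-0.012],[0,0,0],1],[[-0.006,0,-0.012],[0,0,0],1]]'
python3 -m handwheel '[[[0,0,-0.15],[0,0,0],1],[[0,0,-0.3],[0,0,0],1],[[0,0,-0.5],[0,0,0],1],[[0.1,0,-0.7],[0,0,0],1],[[0.2,0,-0.8],[0,0,0],1],[[0.2,0,-0.8],[0,0,0],1]]'
python3 - <<'E'
from h import *
C={n:viewer.camera(n) for n in("scene","side")}
o,d=pickle.load(open("v0.pkl","rb"))
a=C["scene"]["pixels"][140:360,100:480,::-1];b=C["side"]["pixels"][180:320,190:450,::-1]
b=cv2.resize(b,(760,409),interpolation=cv2.INTER_CUBIC)[:,:]
im=np.vstack([cv2.resize(a,(570,330),interpolation=cv2.INTER_CUBIC),cv2.resize(b,(570,270))])
cv2.imwrite("pics/fin.png",im); pickle.dump(C,open("fin.pkl","wb"))
E
```

```text
time_s: 37.93
tcp_pos: [438.8, 213.1, 47.1]
ee_rot: [[-0.996, 0.093, -0.0], [0.093, 0.996, -0.0], [0.0, -0.0, -1.0]]
force: [-0.4, -0.6, 0.4]
opening: 1.0
grasp_force: 0.0
time_s: 38.43
tcp_pos: [398.8, 218.2, 212.5]
ee_rot: [[-0.996, 0.092, 0.006], [0.092, 0.996, 0.006], [-0.005, 0.007, -1.0]]
force: [1.2, 0.4, 0.3]
opening: 0.997
grasp_force: 0.0
```

View pics/fin.png

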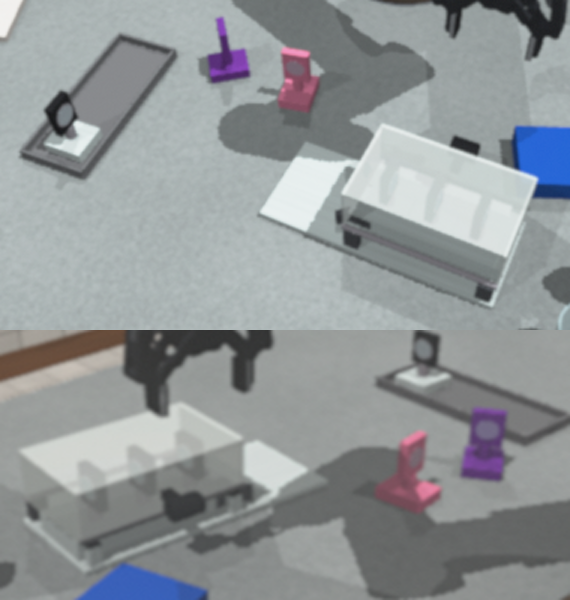

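```bash
python3 - <<'E'
from h import *
C=pickle.load(open("fin.pkl","rb"));S,D=C["scene"],C["side"]
print(tri(ray(S,(355.3,223.3)),ray(D,(300.9,235.5))))
print(tri(ray(S,(458,258.7)),ray(D,(224.2,262.9))))
print("knob",tri(ray(S,(100+464/1.5,140+146/1.5)),ray(D,(190+177/2.192,180+(502-330)/1.929))))
E
```

```text
(array([465.44795387, 108.88306794, 110.62309141]), [np.float64(1.7912084483123176), np.float64(1.791208448312416)])
(array([486.82979952, 309.4807711 , 113.37402975]), [np.float64(0.853369714973045), np.float64(0.853369714972965)])
knob (array([442.46385048, 215.45026302,  78.46993685]), [np.float64(3.138218598693122), np.float64(3.1382185986932294)])
```

```bash
python3 -c "
from workcell import env
print(env.close_job())"
```

```text
the job is handed in; nothing more can be done
None
```

I've handed the job in: three narrow carriers are past the mouth in the bay, the one wide carrier stands upright in the grey tray, the hood is shut on its stops, and I didn't touch the bottle, beaker or blue slide box.

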